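# Empty the bench mill drum and lock it with its linchpin

## Task

Empty the small grinding drum on the examination table: slide the steel tray in under it, fully home against the stop bar, then turn the drum by its lever until the port in its side faces straight down and the three balls drop into the tray. Then lock the drum there: push the linchpin fully down through the hole in the drum's shaft and swing its ring down over the shaft end until it hangs closed round the shaft. Leave the bottles and other things on the table where they are.

Things in the scene. Friction and masses are not known exactly. Their poses are not given: they have to be found in the camera images.
- cradle: Fixed aluminium stand carrying the drum. Origin on the table under the drum's middle; x along the drum's level axis (150 mm up) towards the linchpin end, y crosswise, z up. Uprights 10 x 70 mm, inner faces at x = +-55 mm, on dark guide rails 14 mm high, 108 mm apart inside, from y = -85 to +115 mm, then flaring out to y = 160 mm. The tray enters from the +y side
- stop_bar (a point): Middle of the top edge of the stop bar (14 mm high, across the rails at the cradle's y = -68 mm) that the tray's leading wall meets when it is home
- guide_arm (a point): Top of the arm (26 mm wide, cradle x = 63 to 99 mm, 186 mm above the table) that guides the pin over the shaft, on the pin's axis
- shaft_end (a point): Middle of the end face of the drum's shaft (32 mm square, cross hole 15 mm) on the drum's axis, 14 mm beyond the pin's axis in the cradle's +x
- drum (a joint): Turn of the steel drum (diameter 120 mm, 92 mm long) about the cradle's x, rad: 0 = side port up; grows as the port turns to the cradle's -y side and down; 3.14 = port straight down, where a stop ends the turn. Stays where left; turning takes about 3 N at the T-bar. The shaft's cross hole is upright only with the port down: the pin cannot enter before
- tbar (a point): Middle of the black T-bar (diameter 22 mm, 40 mm long, parallel to the cradle's x) at the end of the drum's lever: at cradle x = -76 mm, on a circle of radius 115 mm about the drum's axis. The lever leans (drum value - 1.69) rad from upright to the cradle's -y side: at first 0.3 to 0.8 rad to the +y side, at last nearly level on the -y side
- port (a point): Middle of the port (80 mm along the drum's axis, about 60 mm wide) in the drum's side, 60 mm from the drum's axis
- tray: Loose open steel tray, 86 (x) x 130 (y) x 45 mm high, 3 mm walls, 0.25 to 0.5 kg; origin under its centre. A U-handle of 10 mm bar sticks out at its +y end, 36 mm above the table: its cross bar, 50 mm wide, has its centre line at y = 118 mm; pushing that bar to -y slides the tray in. Home against the stop bar, the tray's centre is 3 mm to the cradle's -y side of its origin
- pin (a joint): How far the steel linchpin is pushed down, m: 0 = raised, 0.056 = fully down, its head on the guide arm. Upright pin 10 mm thick, 63 mm long below its head, on the cradle's y = 0 line at x = 84 mm; friction holds it, pushing takes about 5 N
- pin_head (a point): Middle of the flat top of the pin's round head (diameter 26 mm, 14 mm high); 201 mm above the table when the pin is fully down, up to 257 mm when raised
- ring (a joint): Swing of the pin's ring, rad: 0 = closed, hanging straight down round the shaft; 1.57 = sticking out level beyond the shaft end (cradle's +x); larger = up. Stays where left; under 1 N moves it. Its hinge, parallel to the cradle's y, is 7 mm below the head's top. The ring is a U of 8 mm wire, 64 mm wide, 80 mm long
- ring_tab (a point): Outer edge of the thumb tab (28 mm wide, 8 mm thick) at the middle of the ring's bow: 76 mm from the hinge along the ring, 24 mm out square to it. The tab points to the cradle's +x when the ring is closed, upwards when the ring sticks out level
- ball0_center (a point): Centre of a white ceramic grinding ball, diameter 24 mm, loose in the drum at first
- ball1_center (a point): Centre of a white ceramic grinding ball, diameter 24 mm, loose in the drum at first
- ball2_center (a point): Centre of a white ceramic grinding ball, diameter 24 mm, loose in the drum at first
- amber_bottle: Bystander: brown bottle, diameter 64 mm, 150 mm high; origin under its centre
- white_bottle: Bystander: white bottle, diameter 60 mm, 170 mm high; origin under its centre
- swab_jar: Bystander: white open jar, diameter 80 mm, 85 mm high; origin under its centre
- steel_bowl: Bystander: steel bowl, diameter 110 mm, 42 mm high; origin under its centre
- tape_roll: Bystander: roll of tape lying flat, diameter 90 mm, 25 mm high; origin under its centre
- carton: Bystander: paper carton 70 x 130 x 40 mm; origin under its centre

How it is judged:
On the way, in this order (a step that is already met when the one before it is completed fails the run):
1. the tray is home under the drum (y of tray in the frame of cradle between -0.02 and 0.015 m and x of tray in the frame of cradle between -0.02 and 0.02 m and height (world z) of tray below 0.01 m), for 0.2 s.
2. the drum's port faces down and all three balls lie in the tray (all of step 1 and value of joint drum above 3 rad and x of ball0_center in the frame of tray between -0.043 and 0.043 m and y of ball0_center in the frame of tray between -0.065 and 0.065 m and z of each of ball0_center, ball1_center, ball2_center in the frame of tray below 0.04 m and x of ball1_center in the frame of tray between -0.043 and 0.043 m and y of ball1_center in the frame of tray between -0.065 and 0.065 m and x of ball2_center in the frame of tray between -0.043 and 0.043 m and y of ball2_center in the frame of tray between -0.065 and 0.065 m), for 0.2 s.
3. the linchpin is pushed fully down through the shaft (value of joint pin above 0.052 m and value of joint drum above 3 rad), for 0.2 s.
4. the ring is swung closed round the shaft (value of joint ring below 0.25 rad and value of joint pin above 0.052 m), for 0.2 s.
At the end, for the whole second after the job is handed in: Tray at rest, home under the drum (centre within 20 mm of the cradle's origin; 15 mm on the open side) with all three balls in it; drum port down (over 3.0 rad); pin down (over 52 of 56 mm); ring hanging closed (under 0.25 rad) (all of step 2 and all of step 4 and linear speed of tray below 0.02 m/s); the robot touches nothing.
It fails at once if a bystander is shoved more than 40 mm or tipped over (distance of any of amber_bottle, white_bottle, swab_jar, steel_bowl, tape_roll, carton from where it was at the start of the episode above 0.04 m or angle between any of amber_bottle, white_bottle, swab_jar, steel_bowl, tape_roll, carton's own z axis and vertical above 0.5 rad).
It also fails if it takes over 69 s, if anything falls off the work surface, if the arm or the gripper's body presses on something with over 40 N, if the wrist force passes 120 N, or if a joint passes its speed limit or range.

## Robot

A 7-joint arm with a two-finger parallel gripper is mounted at the origin on the work surface. World frame = base frame: x ahead of the robot, y to its left, z up, the work surface at z = 0. Lengths are in m, angles in rad, forces in N, time in s.
With the tool pointing down it reaches from about 0.4 to 0.85 m from the base axis. Payload 10.4 kg.
Tool frame: the origin (TCP) lies at the very end of the fingers, on their centre line; the grasp point (between the pads) lies 19 mm behind it; x points along the fingers, y is the direction in which the jaws open and shut, and the axes are right-handed (so a half turn about x gives the same grasp; the last joint's range is limited). The gripper opens to 87 mm and grips with 3 to 60 N. Pads are 19 mm wide; open, the fingers measure 117 mm over their backs; the gripper's body (75 mm by 190 mm) begins 51 mm behind the grasp point.
Start: joints at [-1.287, 0.332, -0.065, 1.46, 0.022, 1.35, -0.088], TCP at [0.189, 0.596, 0.183] pointing down, gripper open.
Joint ranges: [-2.6, 2.6], [-0.5, 2.12], [-1.47, 1.34], [0.16, 2.42], [-1.27, 4.41], [0.06, 2.06], [-2.6, 2.6]. Speed limits (rad/s): [2.22, 2.22, 2.79, 2.79, 3.14, 3.14, 3.14].

## Interface

Orientations are given as a rotation vector (axis times angle).
In Python, from rig import bot gives the robot as it stands. Calls block until the motion is done:
- bot.move_to(position, orientation): joint-space move of the TCP to a pose.
- bot.move_straight(position, orientation=None, speed=0.15): straight line of the TCP; orientation=None keeps the orientation; speed is the mean speed in m/s.
- bot.move_joints(angles): joint-space move.
- bot.gripper_to(opening): opening from 0.0 (shut) to 1.0 (fully open); the grip force is fixed at half the most; returns when the fingers have stopped.
- bot.wait(seconds).
- bot.solve_ik(position, orientation): joint angles nearest the present ones, or None.
- bot.read_camera(name): name is "side" or "top"; returns (picture, depth): 400x640x3 uint8, red, green, blue; 400x640 float32, m along the optical axis (not along the pixel's ray), 0 where there is no reading.
- bot.camera_model(name): a dict with "intrinsics" (3x3 intrinsics, pixels), "world_from_camera" (4x4, takes a point from camera to world coordinates). Camera axes: x right, y up, looking along -z (the intrinsics and any distortion apply to the point x, -y, -z); pixel columns grow to the right and rows downward; lengths in m; the calibration is good to about 2 mm. A picture is of the moment at which its call begins. camera_model takes no time and is no camera call.
A pose or a line that the arm cannot do raises bot.MotionError and nothing moves.
- bot.sign_off(): hands the job in, once; it reports no verdict.
Readings, each from a call of its own:
- bot.get_time_s(): time.
- bot.get_q(): joint angles.
- bot.get_joint_velocities(): joint speeds.
- bot.get_joint_torque(): joint torques, N m.
- bot.get_position(): TCP position.
- bot.get_ee_rot(): TCP orientation.
- bot.get_ft_force(): force on the tool from outside, world axes, zero at the start.
- bot.get_moment(): the same for the moment, N m.
- bot.get_finger_gap(): opening from 0.0 (shut) to 1.0 (fully open).
Only numpy, scipy, OpenCV 4.12 (cv2) and the standard library are available. Lean on these libraries where they do the work, as an engineer would, in place of code of your own. Each camera call takes 0.05 s, during which the arm holds its last target.

## Working session

There is one attempt and no reset: what is moved stays moved. The work goes in short steps, each a Python script; the robot and the scene stay as the last script left them, time stands still between calls to the robot, and variables do not carry over. Pictures are saved under pics/ and viewed, and the job is handed in when it is done.

```bash
ls; mkdir -p pics; python3 - <<'E'
from rig import bot
import cv2,numpy as np
for n in("side","top"):
    p,d=bot.read_camera(n); cv2.imwrite(f"pics/{n}0.png",p[:,:,::-1]); np.savez(f"{n}0.npz",p=p,d=d)
    m=bot.camera_model(n); print(n,m)
print(bot.get_time_s(),bot.get_ee_rot(),bot.get_position(),bot.get_finger_gap())
E
```

```text
pics
side {'intrinsics': array([[397.10097725,   0.        , 321.84174668],
       [  0.        , 397.10097725, 201.86883739],
       [  0.        ,   0.        ,   1.        ]]), 'world_from_camera': array([[ 0.98967054,  0.08363398, -0.11643702,  0.42346107],
       [-0.14333409,  0.59282958, -0.79246983, -0.82357385],
       [ 0.0027499 ,  0.80097344,  0.59869357,  0.73371772],
       [ 0.        ,  0.        ,  0.        ,  1.        ]])}
top {'intrinsics': array([[412.74856774,   0.        , 327.75210675],
       [  0.        , 412.74856774, 196.0403949 ],
       [  0.        ,   0.        ,   1.        ]]), 'world_from_camera': array([[ 0.00763902,  0.98457233, -0.17481123,  0.33312562],
       [-0.99994493,  0.00877926,  0.00575031, -0.08706418],
       [ 0.00719631,  0.17475768,  0.98458517,  1.30107445],
       [ 0.        ,  0.        ,  0.        ,  1.        ]])}
0.1 [ 0.23977651  1.55749261 -0.24174918] [0.18862187 0.59543752 0.18215334] 0.996313781672425
```

View pics/side0.png

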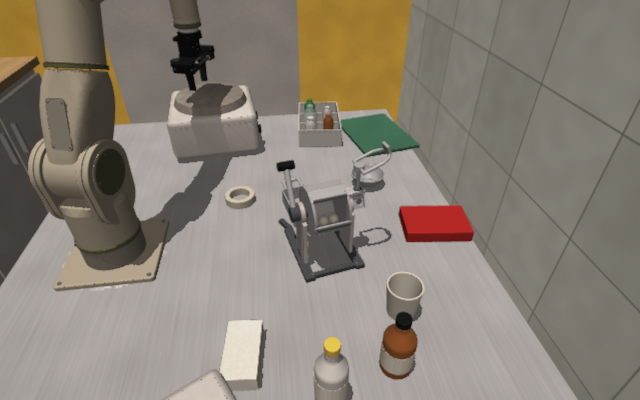

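View pics/top0.png

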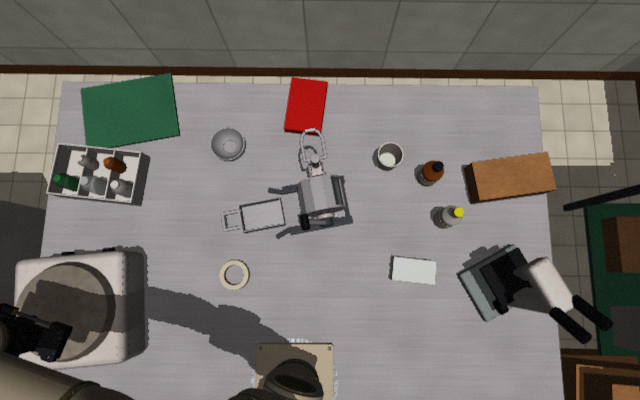

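```bash
cat > h.py <<'E'
import numpy as np,cv2
def world(cm,d,u,v):
    K=cm["intrinsics"];T=cm["world_from_camera"]
    z=d[int(round(v)),int(round(u))]
    x=(u-K[0,2])/K[0,0]*z;y=(v-K[1,2])/K[1,1]*z
    return T[:3,:3]@np.array([x,-y,-z])+T[:3,3]
def cloud(cm,d):
    K=cm["intrinsics"];T=cm["world_from_camera"]
    v,u=np.mgrid[0:d.shape[0],0:d.shape[1]]
    P=np.stack([(u-K[0,2])/K[0,0]*d,-(v-K[1,2])/K[1,1]*d,-d],-1)
    return P@T[:3,:3].T+T[:3,3]
def proj(cm,P):
    K=cm["intrinsics"];T=cm["world_from_camera"]
    c=(np.asarray(P,float)-T[:3,3])@T[:3,:3]
    return np.stack([K[0,0]*c[...,0]/-c[...,2]+K[0,2],K[1,1]*-c[...,1]/-c[...,2]+K[1,2]],-1)
def crop(p,u0,v0,w,h,s,fn):
    cv2.imwrite(fn,cv2.resize(p[v0:v0+h,u0:u0+w,::-1],None,fx=s,fy=s,interpolation=cv2.INTER_CUBIC))
E
python3 - <<'E'
from h import *
t=np.load("top0.npz");s=np.load("side0.npz")
crop(t['p'],205,110,160,120,5,"pics/tc.png")
crop(s['p'],220,130,200,150,4,"pics/sc.png")
E
```

```text
(no output)
```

View pics/tc.png

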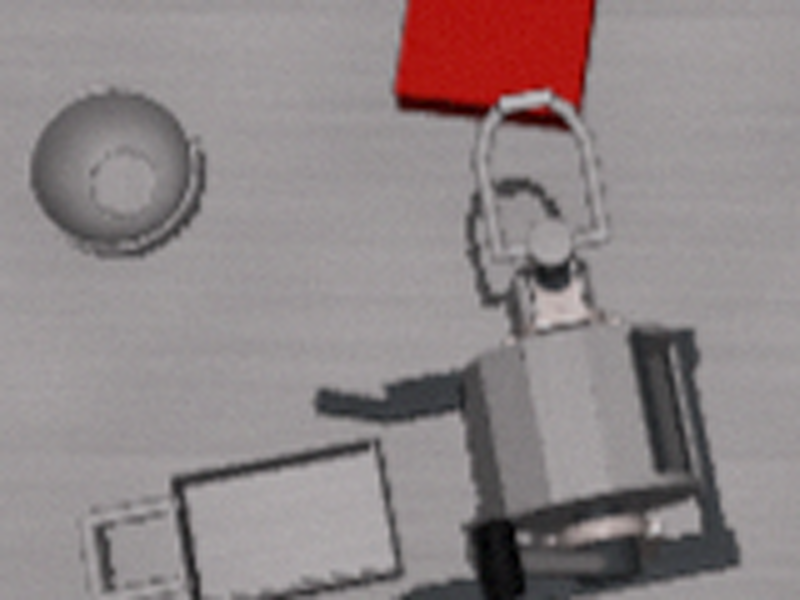

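View pics/sc.png

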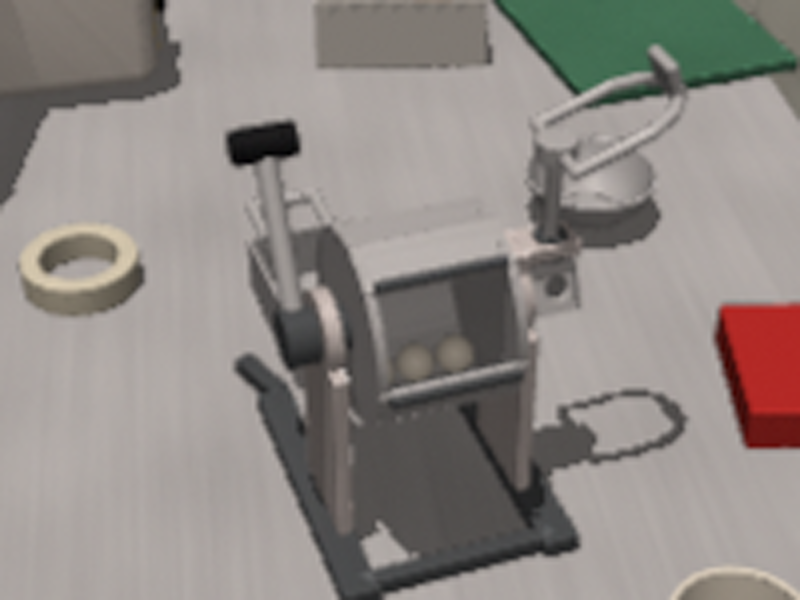

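```bash
python3 - <<'E'
from rig import bot
from h import *
t=np.load("top0.npz");s=np.load("side0.npz")
ct=bot.camera_model("top");cs=bot.camera_model("side")
T=cloud(ct,t['d']);S=cloud(cs,s['d'])
def tc(u,v): 
    p=world(ct,t['d'],205+u/5,110+v/5); return p.round(4)
def sc(u,v): return world(cs,s['d'],220+u/4,130+v/4).round(4)
print("head top",tc(548,242),"shaft end",sc(572,300),sc(556,270),"head side",sc(552,155))
print("tbar",tc(495,560),tc(485,530),tc(500,590),sc(235,145),sc(290,138))
print("stopbar",sc(380,585),sc(460,563),sc(535,543),"left rail",sc(345,570),sc(300,470),sc(275,410))
print("handle",tc(95,555),tc(95,520),tc(100,585),"tray corners",tc(178,483),tc(376,442),tc(400,572),tc(195,598))
print("tab",tc(525,100),sc(663,65))
# cylinders: drum top points
for nm,C in(("T",T),("S",S)):
    m=(C[...,2]>.195)&(C[...,2]<.22)&(abs(C[...,0]-.55)<.2)&(abs(C[...,1]+.05)<.2)
    print(nm,m.sum(),C[m].mean(0),C[m].min(0),C[m].max(0))
    r=(C[...,2]>.009)&(C[...,2]<.02)&(abs(C[...,0]-.55)<.25)&(abs(C[...,1]+.05)<.25)
    np.save(f"rail{nm}.npy",C[r]);print(r.sum())
E
```

```text
head top [ 0.6193 -0.0579  0.2521] shaft end [ 0.6347 -0.0759  0.1487] [ 0.6262 -0.0651  0.1644] head side [ 0.618  -0.0683  0.2493]
tbar [ 0.4506 -0.0335  0.2605] [ 0.4659 -0.0282  0.2602] [ 0.4355 -0.0363  0.2601] [ 0.4385 -0.0409  0.2547] [ 0.4702 -0.0398  0.2559]
stopbar [ 0.5045 -0.1613  0.0086] [ 0.5558 -0.1508  0.0092] [ 0.6047 -0.1428  0.0115] left rail [ 0.4845 -0.1491  0.0119] [ 0.4649 -0.0621  0.017 ] [0.4534 0.0029 0.0139]
handle [0.4769 0.2239 0.0363] [0.4983 0.2243 0.0388] [0.458  0.2188 0.0408] tray corners [0.5263 0.1807 0.0081] [ 0.5559  0.0577 -0.0044] [ 0.4721  0.04   -0.0019] [0.4527 0.165  0.0178]
tab [ 0.6809 -0.0466  0.2988] [ 0.6826 -0.0552  0.2956]
T 1031 [ 0.53444034 -0.07496725  0.20615273] [ 0.45047262 -0.12419202  0.19510176] [ 0.61558343 -0.02817653  0.21964327]
808
S 922 [ 0.53541097 -0.08426779  0.20775697] [ 0.45000142 -0.12424005  0.19503523] [ 0.62636023 -0.04065772  0.21972284]
1200
```

```bash
python3 - <<'E'
from rig import bot
from h import *
from scipy.optimize import least_squares
t=np.load("top0.npz");s=np.load("side0.npz")
C={}
for n,f in(("top",t),("side",s)): C[n]=cloud(bot.camera_model(n),f['d']).reshape(-1,3)
def loc(p,P):
    c,s_=np.cos(p[2]),np.sin(p[2]); d=P[:,:2]-p[:2]
    return np.c_[c*d[:,0]+s_*d[:,1],-s_*d[:,0]+c*d[:,1],P[:,2]]
p0=np.array([.5368,-.0737,.19])
for names in(["top"],["side"],["top","side"]):
    P=np.vstack([C[n] for n in names]); p=p0.copy()
    for it in range(4):
        L=loc(p,P); r=np.hypot(L[:,1],L[:,2]-.15)
        m=(abs(L[:,0])<.042)&(abs(r-.06)<.006)&(L[:,2]>.12)
        Q=P[m]
        f=lambda q:(lambda L:np.hypot(L[:,1],L[:,2]-.15-q[2])-.06)(loc([p[0],q[0],q[1]],Q))
        o=least_squares(f,[p[1],p[2],0],loss='soft_l1',f_scale=.001); p[1],p[2]=o.x[:2]
    print(names,m.sum(),p,o.x[2],np.std(o.fun))
# other features
for n in C:
    L=loc(p,C[n]);
    h=L[(L[:,2]>.235)&(abs(L[:,0]-.084)<.025)&(abs(L[:,1])<.014)]
    hh=h[h[:,2]>h[:,2].max()-.006] if len(h) else h
    print(n,"head",hh.mean(0),len(hh), h[:,2].max())
    # stop bar and rails
    b=L[(abs(L[:,2]-.014)<.005)&(abs(L[:,0])<.045)&(L[:,1]<-.05)&(L[:,1]>-.1)]
    print(" bar y",np.percentile(b[:,1],[5,50,95]) if len(b) else None, np.polyfit(b[:,0],b[:,1],1))
    a=L[(abs(L[:,2]-.014)<.003)&(L[:,1]<.11)&(L[:,1]>-.08)]
    for sg in(-1,1):
        q=a[(sg*a[:,0]>.045)&(sg*a[:,0]<.085)]; print(" rail",sg,len(q),np.percentile(q[:,0],[5,50,95]),np.polyfit(q[:,1],q[:,0],1))
    tb=L[(L[:,2]>.22)&(abs(L[:,0]+.076)<.022)&(abs(L[:,1])<.09)]
    tb=tb[tb[:,2]>.24] ; print(" tbar",tb.mean(0),tb.min(0),tb.max(0))
    up=L[(L[:,2]>.03)&(L[:,2]<.11)&(abs(L[:,1])<.05)&(abs(L[:,0])<.075)&(abs(L[:,0])>.045)]
    print(" upr",np.percentile(up[up[:,0]>0,0],[5,50,95]),np.percentile(up[up[:,0]<0,0],[5,50,95]))
np.save("cr.npy",p)
E
```

```text
['top'] 1274 [ 0.5368     -0.07367295  0.20280658] 0.00038784329868812693 0.0021517941618766517
['side'] 945 [ 0.5368     -0.07503164  0.17271792] 0.002130751143622971 0.0019776363414693555
['top', 'side'] 2177 [ 0.5368    -0.0744595  0.1935827] 0.0013319786609634974 0.002149281407495479
top head [0.08425582 0.000751   0.2535168 ] 70 0.2567491123483132
 bar y [-0.07970238 -0.07672855 -0.06865108] [-0.13329337 -0.07927716]
 rail -1 226 [-0.07742529 -0.06905258 -0.05471155] [-0.02659877 -0.06761084]
 rail 1 82 [0.0550419  0.06501447 0.07643886] [-0.03199356  0.06775885]
 tbar [-0.07671879  0.05618908  0.25691763] [-0.09599088  0.04419513  0.24004384] [-0.05657003  0.06746258  0.263481  ]Traceback (most recent call last):
  File "<stdin>", line 35, in <module>
    return _quantile_unchecked(
        a, q, axis, out, overwrite_input, method, keepdims, weights)
    return _ureduce(a,
                    func=_quantile_ureduce_func,
    ...<5 lines>...
                    overwrite_input=overwrite_input,
                    method=method)
    r = func(a, **kwargs)
    result = _quantile(arr,
                       quantiles=q,
    ...<2 lines>...
                       out=out,
                       weights=wgt)
    slices_having_nans = np.isnan(arr[-1, ...])
                                  ~~~^^^^^^^^^
IndexError: index -1 is out of bounds for axis 0 with size 0
```

```bash
cat > ov.py <<'E'
from h import *
def fr(p,L):
    L=np.asarray(L,float);c,s=np.cos(p[2]),np.sin(p[2])
    return np.stack([p[0]+c*L[...,0]-s*L[...,1],p[1]+s*L[...,0]+c*L[...,1],L[...,2]],-1)
def cyc(x,r,c=(0,.15),n=40):
    a=np.linspace(0,2*np.pi,n);return np.c_[np.full(n,x),c[0]+r*np.cos(a),c[1]+r*np.sin(a)]
def model(drum=None,pin=0):
    M=[cyc(-.046,.06),cyc(.046,.06)]
    for s in(-1,1):M.append(np.array([[s*.054,-.085,.014],[s*.054,.115,.014]]))
    M.append(np.array([[-.054,-.068,.014],[.054,-.068,.014]]))
    a=np.linspace(0,6.29,30);M.append(np.c_[.084+.013*np.cos(a),.013*np.sin(a),0*a+.257-pin])
    M.append(np.array([[.098,-.016,.134],[.098,.016,.134],[.098,.016,.166],[.098,-.016,.166],[.098,-.016,.134]]))
    return M
def draw(p,cm,P,lines,u0,v0,w,h,s,fn,col=(0,255,0)):
    im=cv2.resize(p[v0:v0+h,u0:u0+w,::-1],None,fx=s,fy=s,interpolation=cv2.INTER_CUBIC)
    for l in lines:
        q=((proj(cm,fr(P,l))-[u0,v0]+.5)*s).round().astype(int)
        cv2.polylines(im,[q],False,col,1)
    cv2.imwrite(fn,im)
E
python3 - <<'E'
from rig import bot
from ov import *
t=np.load("top0.npz");s=np.load("side0.npz")
P=[.5363,-.0745,.2]
tray=[np.array([[-.043,-.065,.045],[.043,-.065,.045],[.043,.065,.045],[-.043,.065,.045],[-.043,-.065,.045]])]
draw(t['p'],bot.camera_model("top"),P,model(),255,110,120,120,5,"pics/o1.png")
draw(s['p'],bot.camera_model("side"),P,model(),270,160,110,120,5,"pics/o2.png")
a=cv2.imread("pics/o1.png");b=cv2.imread("pics/o2.png");cv2.imwrite("pics/o.png",cv2.resize(np.hstack([a,b]),None,fx=.69,fy=.69))
E
```

```text
(no output)
```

View pics/o1.png

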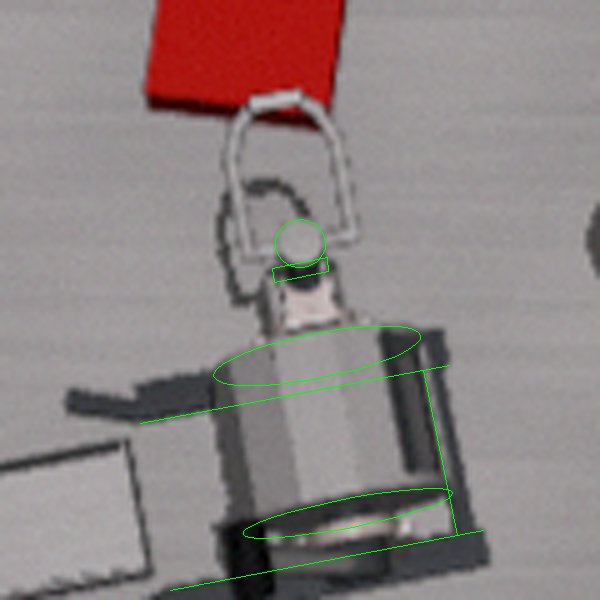

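View pics/o2.png

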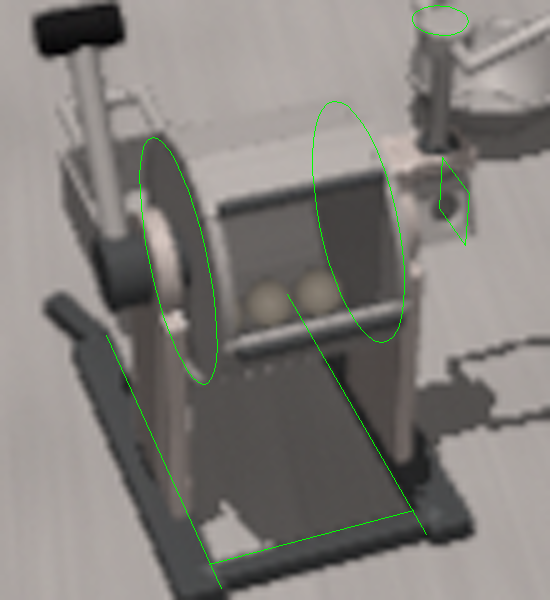

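```bash
cat >> ov.py <<'E'
from scipy.spatial.transform import Rotation as Ro
P=np.array([.5366,-.0742,.197])
def W(x,y,z): return fr(P,[x,y,z])
def ori(approach,jaw,yaw=None):
    """approach, jaw in cradle frame -> rotvec"""
    c,s=np.cos(P[2]),np.sin(P[2]);Z=np.array([[c,-s,0],[s,c,0],[0,0,1]])
    a=np.array(approach,float);a/=np.linalg.norm(a);j=np.array(jaw,float);j-=a*(a@j);j/=np.linalg.norm(j)
    return Ro.from_matrix(Z@np.c_[a,j,np.cross(a,j)]).as_rotvec()
E
python3 - <<'E'
from rig import bot
from ov import *
t=np.load("top0.npz");C=cloud(bot.camera_model("top"),t['d']).reshape(-1,3)
c,s=np.cos(P[2]),np.sin(P[2]);d=C[:,:2]-P[:2];L=np.c_[c*d[:,0]+s*d[:,1],-s*d[:,0]+c*d[:,1],C[:,2]]
m=(L[:,2]>.025)&(L[:,2]<.06)&(L[:,1]>.1)&(L[:,1]<.35)&(abs(L[:,0])<.08)
Q=L[m];print(len(Q),cv2.minAreaRect((Q[Q[:,1]<.27][:,:2]*1000).astype(np.float32)),cv2.minAreaRect((Q[:,:2]*1000).astype(np.float32)))
b=Q[Q[:,1]>.29];print(b.mean(0),len(b),b.min(0),b.max(0))
print(Ro.from_rotvec(bot.get_ee_rot()).as_matrix().round(2))
D=[0,0,-1]
for nm,p,a,j in [("tray0",(0,.34,.03),D,(1,0,0)),("tray0b",(0,.34,.03),D,(-1,0,0)),("trayE",(0,.13,.03),D,(1,0,0)),("trayEb",(0,.13,.03),D,(-1,0,0)),
 ("tb",(-.076,.08,.25),D,(1,0,0)),("tbb",(-.076,.08,.25),D,(-1,0,0)),("tbE",(-.076,-.114,.17),D,(1,0,0)),("tbEb",(-.076,-.114,.17),D,(-1,0,0)),
 ("pin",(.084,0,.26),D,(0,1,0)),("pinb",(.084,0,.26),D,(0,-1,0)),("pin2",(.084,0,.2),D,(0,1,0)),("pin2b",(.084,0,.2),D,(0,-1,0)),("pinx",(.084,0,.2),D,(1,0,0)),("pinxb",(.084,0,.2),D,(-1,0,0))]+[
 (f"ring{k}{sg}{X}",X,(-np.sin(k),0,-np.cos(k)),(0,sg,0)) for k in(.5,.8) for sg in(1,-1) for X in((.155,0,.27),(.155,0,.11),(.1175,0,.11))]:
    q=bot.solve_ik(W(*p),ori(a,j)); print(nm,W(*p).round(3),None if q is None else np.round(q,2))
E
```

```text
424 ((-2.187305450439453, 197.0294189453125), (86.63697814941406, 145.84596252441406), 0.28875741362571716) ((-2.296489715576172, 218.69363403320312), (86.63697814941406, 189.17491149902344), 0.28875741362571716)
[-0.00364209  0.30346744  0.03960697] 91 [-0.03214671  0.29005521  0.03235595] [0.02753557 0.31331984 0.0492253 ]
[[-0.    0.3   0.95]
 [-0.    0.95 -0.3 ]
 [-1.   -0.    0.  ]]
tray0 [0.47  0.259 0.03 ] [-0.87  0.29  0.32  1.88 -0.11  0.99 -0.3 ]
tray0b [0.47  0.259 0.03 ] [ 0.39  0.62 -1.24  1.82  0.64  1.18  2.28]
trayE [0.511 0.053 0.03 ] [-0.68  0.26  0.55  1.95 -0.16  0.98  0.14]
trayEb [0.511 0.053 0.03 ] [-1.24  0.61  1.33  1.97 -0.67  1.11 -2.56]
tb [ 0.446 -0.011  0.25 ] [-0.79 -0.17  0.64  1.82  0.1   1.46  0.03]
tbb [ 0.446 -0.011  0.25 ] None
tbE [ 0.484 -0.201  0.17 ] [-0.37  0.12  0.74  1.78 -0.09  1.27  0.59]
tbEb [ 0.484 -0.201  0.17 ] [-0.73  0.2   1.17  1.79 -0.19  1.28 -2.45]
pin [ 0.619 -0.058  0.26 ] [-0.55  0.35  0.76  1.38 -0.24  1.5   1.97]
pinb [ 0.619 -0.058  0.26 ] [-0.56  0.36  0.78  1.38 -0.25  1.5  -1.17]
pin2 [ 0.619 -0.058  0.2  ] [-0.54  0.3
[... 352 characters left out ...]
[-0.2   1.06  0.48  0.65 -0.27  1.98  1.88]
ring0.51(0.1175, 0, 0.11) [ 0.652 -0.051  0.11 ] [-0.25  0.94  0.51  0.86 -0.25  1.89  1.91]
ring0.5-1(0.155, 0, 0.27) [ 0.689 -0.044  0.27 ] None
ring0.5-1(0.155, 0, 0.11) [ 0.689 -0.044  0.11 ] [-0.27  1.1   0.72  0.66 -0.45  1.99 -1.19]
ring0.5-1(0.1175, 0, 0.11) [ 0.652 -0.051  0.11 ] [-0.33  0.99  0.71  0.87 -0.39  1.9  -1.16]
ring0.81(0.155, 0, 0.27) [ 0.689 -0.044  0.27 ] None
ring0.81(0.155, 0, 0.11) [ 0.689 -0.044  0.11 ] None
ring0.81(0.1175, 0, 0.11) [ 0.652 -0.051  0.11 ] None
ring0.8-1(0.155, 0, 0.27) [ 0.689 -0.044  0.27 ] None
ring0.8-1(0.155, 0, 0.11) [ 0.689 -0.044  0.11 ] None
ring0.8-1(0.1175, 0, 0.11) [ 0.652 -0.051  0.11 ] None
```

```bash
cat >> ov.py <<'E'
D=[0,0,-1]
def snap(bot,tag,tb=(205,110,200,150),sb=(230,130,180,150)):
    for n,b in(("top",tb),("side",sb)):
        p,d=bot.read_camera(n);np.savez(f"{n}_{tag}.npz",p=p,d=d);crop(p,*b,4,f"pics/{n}_{tag}.png")
def loc(p):
    c,s=np.cos(P[2]),np.sin(P[2]);d=np.asarray(p)[:2]-P[:2];return np.array([c*d[0]+s*d[1],-s*d[0]+c*d[1],p[2]])
def st(bot): print("t",round(bot.get_time_s(),2),"loc",loc(bot.get_position()).round(4),"F",np.round(bot.get_ft_force(),1))
E
python3 - <<'E'
from rig import bot
from ov import *
o=ori(D,(1,0,0))
bot.move_to(W(-.003,.35,.2),o); st(bot)
bot.gripper_to(.35)
bot.move_straight(W(-.003,.35,.022),o,.25); st(bot)
bot.move_straight(W(-.001,.24,.022),o,.12); st(bot)
snap(bot,"a")
E
```

```text
t 1.68 loc [-0.0035  0.3519  0.1998] F [-0.3  1.1 -0.3]
t 3.68 loc [-0.0021  0.3503  0.0232] F [-1.6 -0.1  0.3]
t 4.75 loc [-0.0009  0.2409  0.0221] F [-0.1  0.3 -0.3]
```

View pics/top_a.png

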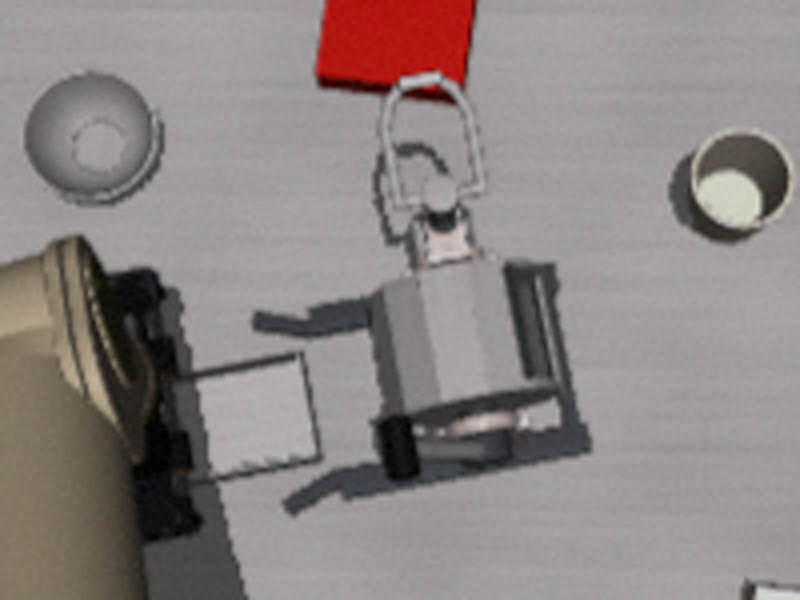

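View pics/side_a.png

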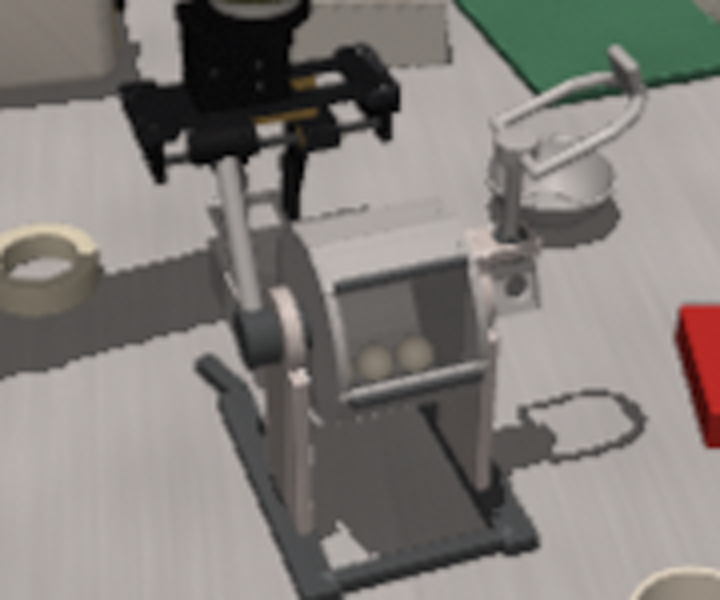

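```bash
python3 - <<'E'
from rig import bot
from ov import *
print(bot.get_finger_gap(),bot.get_time_s());st(bot);print(bot.get_position(),bot.get_q())
p,d=bot.read_camera("side");cm=bot.camera_model("side")
crop(p,250,100,100,75,8,"pics/s_b.png")
print(proj(cm,W(-.001,.24,.022)), proj(cm,W(0,.308,.036)))
E
```

```text
0.3483358497191752 4.85
t 4.85 loc [-0.001  0.241  0.022] F [-0.  -0.   0.1]
[0.48840942 0.16188917 0.02197601] [-0.73000242  0.25319073  0.36115424  1.94683547 -0.10852458  0.96007851
 -0.11858232]
[296.14118372 195.63816054] [290.15368987 180.11104222]
```

View pics/s_b.png

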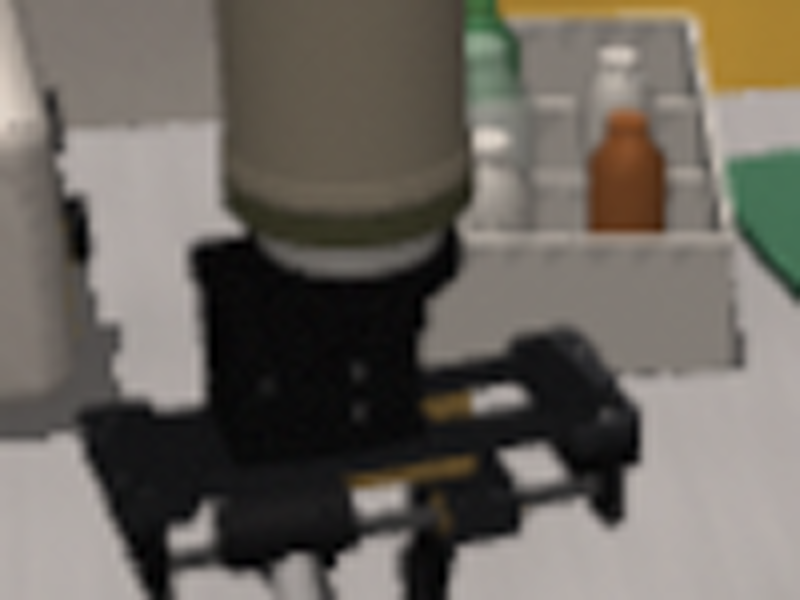

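```bash
python3 - <<'E'
from rig import bot
from ov import *
cm=bot.camera_model("top")
print("front",proj(cm,np.array([W(-.043,.125,.045),W(.043,.125,.045)])),"bar",proj(cm,W(0,.308,.036)),"tcp",proj(cm,W(0,.24,.022)))
p,d=bot.read_camera("top")
for f in ("top0.npz",None):
    dd=np.load(f)['d'] if f else d
    C=cloud(cm,dd).reshape(-1,3); c,s=np.cos(P[2]),np.sin(P[2]);e=C[:,:2]-P[:2];L=np.c_[c*e[:,0]+s*e[:,1],-s*e[:,0]+c*e[:,1],C[:,2]]
    m=(abs(L[:,0])<.05)&(L[:,1]>.07)&(L[:,1]<.24)&(L[:,2]<.06)
    Q=L[m]
    for y in np.arange(.07,.24,.01):
        k=abs(Q[:,1]-y)<.005; print(round(y,2),k.sum(),np.percentile(Q[k,2],[50,95]).round(3) if k.sum() else None,end=' ')
    print()
crop(p,220,150,100,75,8,"pics/t_b.png")
E
```

```text
front [[283.52010113 223.44917323]
 [278.7862567  196.19623738]] bar [222.71035582 221.19834385] tcp [245.47217036 217.64099222]
0.07 35 [-0.     0.005] 0.08 92 [-0.     0.004] 0.09 97 [-0.001  0.004] 0.1 98 [-0.     0.004] 0.11 98 [0.    0.005] 0.12 121 [-0.     0.038] 0.13 84 [0.01  0.046] 0.14 98 [0.004 0.042] 0.15 100 [0.004 0.044] 0.16 96 [0.003 0.043] 0.17 99 [0.004 0.042] 0.18 100 [0.004 0.044] 0.19 100 [0.003 0.043] 0.2 99 [0.004 0.043] 0.21 97 [0.003 0.043] 0.22 100 [0.003 0.043] 0.23 101 [0.003 0.044] 
0.07 34 [-0.     0.005] 0.08 91 [-0.001  0.004] 0.09 99 [-0.001  0.004] 0.1 97 [-0.     0.004] 0.11 99 [-0.001  0.003] 0.12 126 [0.001 0.037] 0.13 77 [0.015 0.047] 0.14 101 [0.003 0.042] 0.15 101 [0.003 0.044] 0.16 95 [0.002 0.043] 0.17 102 [0.003 0.044] 0.18 99 [0.003 0.045] 0.19 100 [0.003 0.045] 0.2 99 [0.004 0.042] 0.21 97 [0.003 0.041] 0.22 96 [0.003 0.041] 0.23 33 [0.001 0.021]
```

View pics/t_b.png

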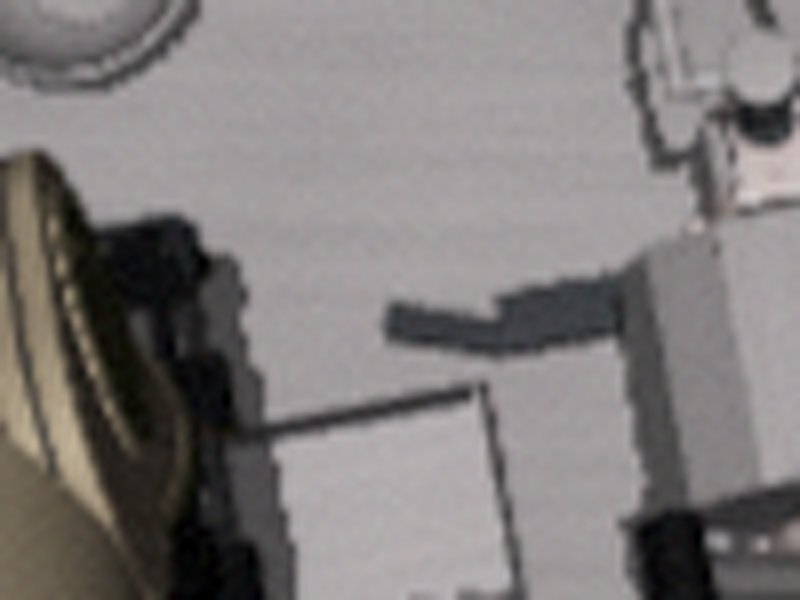

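```bash
python3 - <<'E'
from rig import bot
from ov import *
for n in("top","side"):
    cm=bot.camera_model(n);p,d=bot.read_camera(n)
    C=cloud(cm,d); g=p.max(-1)<60
    c,s=np.cos(P[2]),np.sin(P[2]);e=C[...,:2]-P[:2];L=np.stack([c*e[...,0]+s*e[...,1],-s*e[...,0]+c*e[...,1],C[...,2]],-1)
    m=g&(L[...,1]>.15)&(L[...,1]<.4)&(L[...,2]>.02)&(abs(L[...,0])<.2)
    Q=L[m]; print(n,len(Q),Q.min(0).round(3),Q.max(0).round(3))
    for z in np.arange(.02,.3,.02):
        k=abs(Q[:,2]-z)<.01
        if k.sum(): print(round(z,2),k.sum(),"x",Q[k,0].min().round(3),Q[k,0].max().round(3),"y",Q[k,1].min().round(3),Q[k,1].max().round(3))
E
```

```text
top 1285 [-0.2    0.151  0.021] [0.093 0.284 0.569]
0.02 17 x -0.194 0.039 y 0.151 0.272
0.04 26 x -0.045 0.039 y 0.152 0.235
0.14 80 x -0.088 0.082 y 0.204 0.217
0.16 163 x -0.097 0.089 y 0.203 0.243
0.18 332 x -0.097 0.093 y 0.204 0.241
0.2 9 x -0.053 -0.048 y 0.219 0.234
0.22 34 x -0.052 0.005 y 0.205 0.23
0.24 45 x -0.053 -0.01 y 0.204 0.225
0.26 21 x -0.032 0.021 y 0.199 0.21
0.28 40 x -0.029 0.023 y 0.2 0.209
side 2241 [-0.189  0.186  0.032] [0.197 0.275 0.497]
0.04 1 x 0.197 0.197 y 0.246 0.246
0.06 7 x 0.015 0.023 y 0.231 0.248
0.08 26 x 0.014 0.024 y 0.228 0.247
0.1 25 x 0.015 0.027 y 0.228 0.237
0.12 29 x 0.014 0.03 y 0.229 0.247
0.14 122 x -0.088 0.086 y 0.202 0.256
0.16 200 x -0.094 0.092 y 0.201 0.264
0.18 614 x -0.096 0.093 y 0.202 0.274
0.2 162 x -0.051 0.016 y 0.217 0.248
0.22 114 x -0.051 0.015 y 0.2 0.263
0.24 249 x -0.051 0.036 y 0.203 0.275
0.26 97 x -0.042 0.035 y 0.195 0.236
0.28 9 x -0.039 0.023 y 0.201 0.231
```

```bash
python3 - <<'E'
from rig import bot
from ov import *
s=np.load("side0.npz");cm=bot.camera_model("side")
print(proj(cm,[.18862,.59544,.18215]),proj(cm,[.18862,.59544,.25]))
im=cv2.resize(s['p'][30:110,140:240,::-1],None,fx=7,fy=7,interpolation=cv2.INTER_CUBIC)
q=((proj(cm,[.18862,.59544,.18215])-[140,30])*7).astype(int);cv2.circle(im,tuple(int(v) for v in q),4,(0,255,0),-1)
cv2.imwrite("pics/s0g.png",im)
C=cloud(cm,s['d']);m=(s['p'].max(-1)<60)&(C[...,2]>.1)&(C[...,2]<.4)&(abs(C[...,0]-.19)<.15)&(abs(C[...,1]-.6)<.08)
m[:, :150]=0
for z in np.arange(.15,.36,.02):
    k=m&(abs(C[...,2]-z)<.01); print(z.round(2),k.sum(),C[k].mean(0).round(3) if k.sum() else '')
E
```

```text
[200.17855393  96.2085993 ] [196.66824068  77.55176255]
0.15 0 
0.17 0 
0.19 0 
0.21 1 [0.231 0.627 0.202]
0.23 53 [0.19  0.593 0.232]
0.25 69 [0.19  0.591 0.251]
0.27 77 [0.191 0.595 0.271]
0.29 41 [0.189 0.599 0.291]
0.31 156 [0.21 0.6  0.31]
0.33 195 [0.204 0.593 0.333]
0.35 145 [0.189 0.562 0.35 ]
```

View pics/s0g.png

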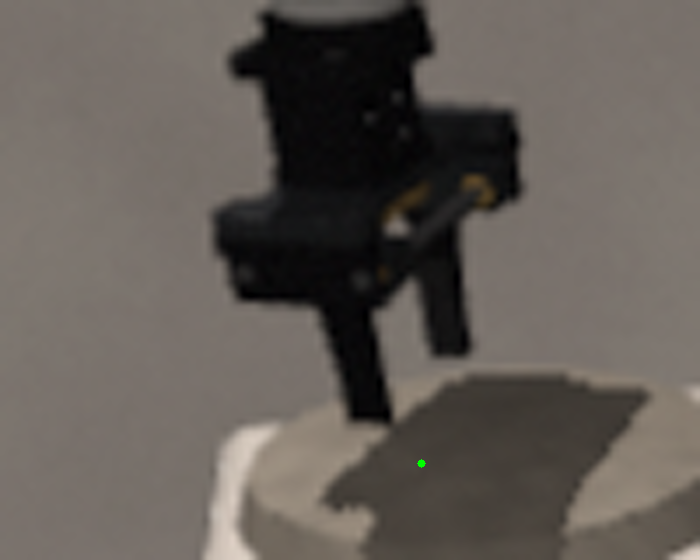

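```bash
cat >> ov.py <<'E'
H=.040   # observed: real finger ends are 40 mm short of the reported TCP (along tool)
E
python3 - <<'E'
from rig import bot
from ov import *
o=ori(D,(1,0,0))
bot.move_straight(W(-.002,.35,.022),o,.3)
bot.move_straight(W(-.002,.35,-.010),o,.1); st(bot)
snap(bot,"c",sb=(240,100,120,90),tb=(190,140,120,90))
E
```

```text
t 6.03 loc [-0.002   0.3491 -0.0101] F [-0.2  0.6 -0. ]
```

View pics/side_c.png

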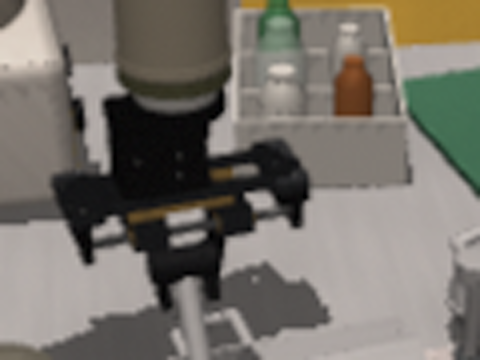

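View pics/top_c.png

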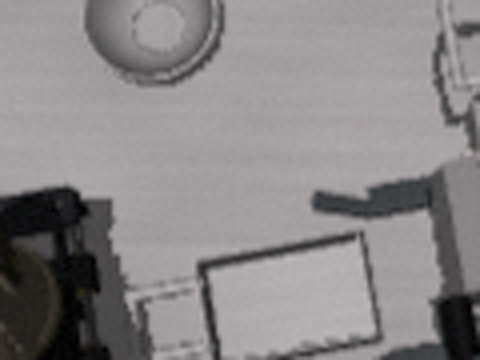

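```bash
python3 - <<'E'
from rig import bot
from ov import *
o=ori(D,(1,0,0))
bot.move_straight(W(-.002,.35,-.018),o,.1); st(bot)
for y in(.32,.30,.27):
    bot.move_straight(W(-.002,y,-.018),o,.12); st(bot)
snap(bot,"d",sb=(240,100,120,90),tb=(190,140,120,90))
E
```

```text
t 6.38 loc [-0.0024  0.3499 -0.0184] F [ 0.1  0.3 -0.4]
t 6.78 loc [-0.0018  0.3198 -0.0178] F [-0.5  0.1  0.6]
t 7.1 loc [-0.0019  0.3002 -0.0179] F [ 0.4  0.7 -0.2]
t 7.5 loc [-0.002   0.2703 -0.018 ] F [-0.5  0.6 -0.1]
```

View pics/top_d.png

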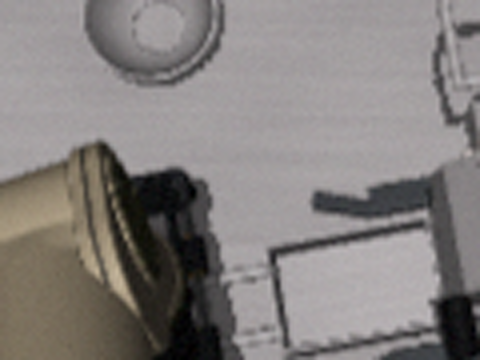

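```bash
python3 - <<'E'
from rig import bot
from ov import *
o=ori(D,(1,0,0))
bot.move_straight(W(.0,.135,-.018),o,.13); st(bot)
y=.135
for k in range(10):
    y-=.002
    bot.move_straight(W(.0,y,-.018),o,.05); st(bot)
    if np.linalg.norm(bot.get_ft_force())>8: break
bot.wait(.2);st(bot)
snap(bot,"e")
E
```

```text
t 8.79 loc [ 1.000e-04  1.357e-01 -1.800e-02] F [0.5 0.4 0. ]
t 9.04 loc [ 1.000e-04  1.334e-01 -1.800e-02] F [-0.4  1.  -0.4]
t 9.29 loc [ 0.      0.1311 -0.018 ] F [-0.8  1.9  0.3]
t 9.54 loc [-1.000e-04  1.295e-01 -1.800e-02] F [-2.   5.4  0.1]
t 9.79 loc [-0.0002  0.1294 -0.018 ] F [-2.8 10.7  2.1]
t 9.99 loc [-0.0002  0.1294 -0.018 ] F [-3.9  9.9  2. ]
```

View pics/side_e.png

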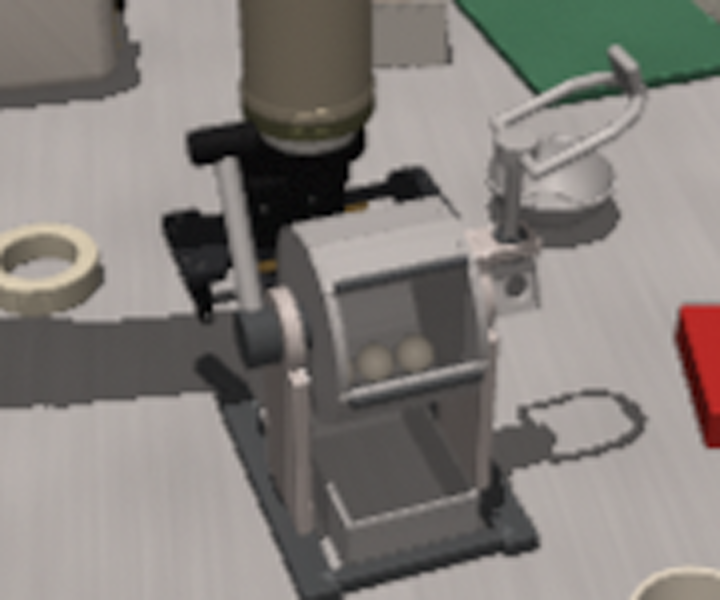

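View pics/top_e.png

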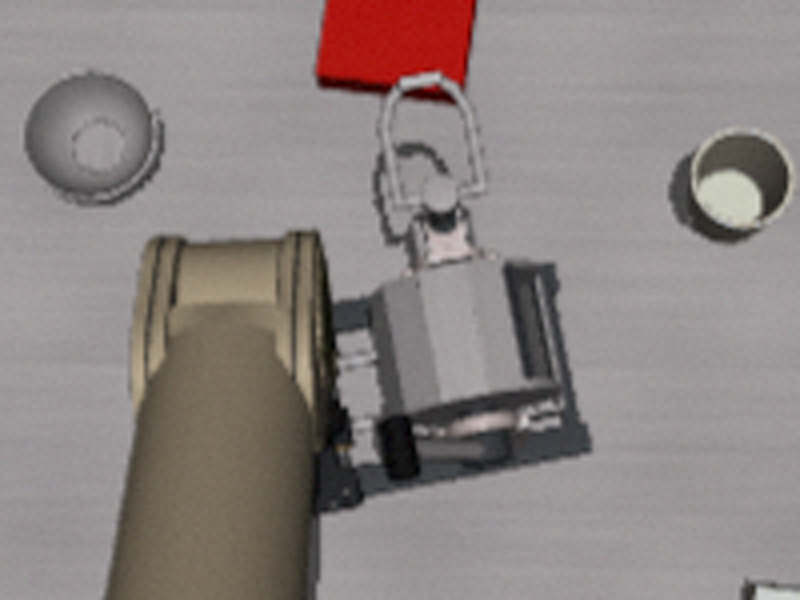

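```bash
python3 - <<'E'
from rig import bot
from ov import *
o=ori(D,(1,0,0))
bot.move_straight(W(0,.16,-.018),o,.2)
bot.move_straight(W(-.03,.17,.26),o,.4)
bot.gripper_to(0.0)
bot.move_straight(W(-.076,.10,.205),o,.3); st(bot)
snap(bot,"f")
E
```

```text
t 12.55 loc [-0.0763  0.0997  0.205 ] F [ 0.4 -0.4  0.3]
```

View pics/side_f.png

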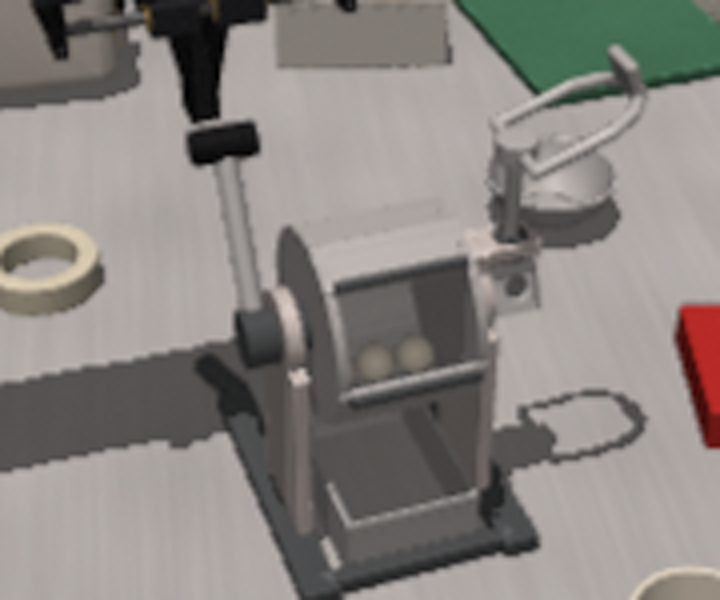

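View pics/top_f.png

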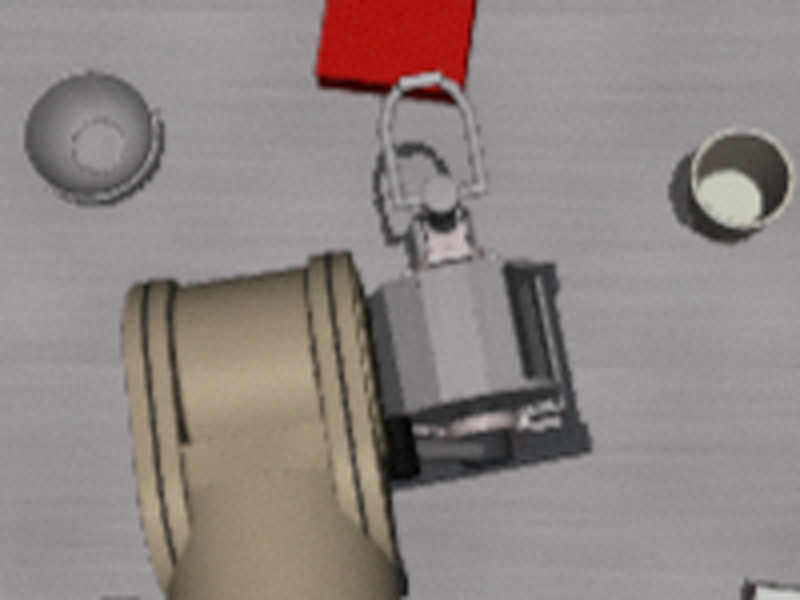

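```bash
python3 - <<'E'
from rig import bot
from ov import *
o=ori(D,(1,0,0))
for th in(-.5,-.25,0,.25,.45,.6):
    y=-.115*np.sin(th);z=.15+.115*np.cos(th)
    bot.move_straight(W(-.076,y+.0195,z-.007-H),o,.12); st(bot)
    if np.linalg.norm(bot.get_ft_force())>25: print("stop");break
snap(bot,"g")
E
```

```text
t 13.01 loc [-0.0756  0.075   0.2041] F [-0.6  0.5 -1. ]
t 13.4 loc [-0.0758  0.0483  0.2145] F [0.8 0.1 0.4]
t 13.79 loc [-0.0762  0.0197  0.2176] F [-0.6  1.1  0.7]
t 14.18 loc [-0.0763 -0.0087  0.2141] F [ 0.7 -0.4  0.4]
t 14.53 loc [-0.0763 -0.0303  0.2064] F [ 0.1 -0.  -0.1]
t 14.82 loc [-0.0762 -0.0452  0.1979] F [-0.8 -0.1  0.1]
```

View pics/side_g.png

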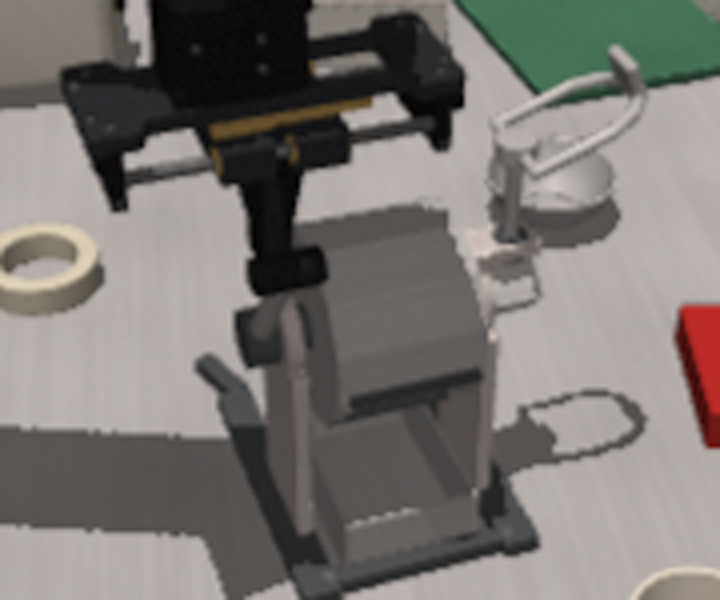

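```bash
python3 - <<'E'
from rig import bot
from ov import *
from scipy.optimize import minimize_scalar
cm=bot.camera_model("side");t=[301.7,197]
r=minimize_scalar(lambda th:np.sum((proj(cm,W(-.076,-.115*np.sin(th),.15+.115*np.cos(th)))-t)**2),bounds=(0,1.5),method='bounded');print(r.x,r.fun)
th=r.x
o=ori(D,(1,0,0))
y=-.115*np.sin(th);z=.15+.115*np.cos(th)
bot.move_straight(W(-.076,-.03,z+.03-H),o,.2)
bot.move_straight(W(-.076,y-.006,z+.03-H),o,.2); st(bot)
bot.move_straight(W(-.076,y-.006,z+.013-H),o,.1); st(bot)
snap(bot,"h")
E
```

```text
0.6136825247573527 4.331882084518299
t 15.62 loc [-0.0768 -0.073   0.2332] F [-0.1  1.2 -0.1]
t 15.94 loc [-0.0762 -0.0714  0.2165] F [-0.1 -0.2  0. ]
```

View pics/side_h.png

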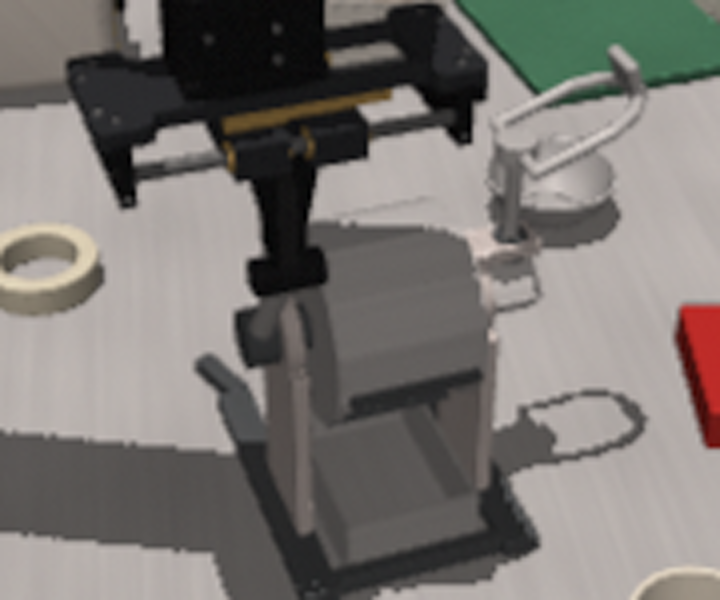

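```bash
python3 - <<'E'
from rig import bot
from ov import *
o=ori(D,(1,0,0))
for th in(.8,1.0,1.15,1.3,1.38,1.42,1.45,1.47,1.49,1.51,1.53):
    y=-.115*np.sin(th);z=.15+.115*np.cos(th)
    bot.move_straight(W(-.076,y-.004,z+.0105-H),o,.1); st(bot)
    if np.linalg.norm(bot.get_ft_force())>18: print("stop",th);break
snap(bot,"i")
E
```

```text
t 16.41 loc [-0.0756 -0.0886  0.2015] F [ 1.6 -3.   5.7]
t 16.79 loc [-0.0761 -0.1012  0.1826] F [ 0.1 -0.7  0.9]
t 17.12 loc [-0.0762 -0.1083  0.1672] F [1.1 0.3 0.1]
t 17.44 loc [-0.0762 -0.1142  0.1511] F [0.7 0.3 0.1]
t 17.69 loc [-0.0761 -0.1165  0.1423] F [-0.2  0.4  0.4]
t 17.94 loc [-0.076  -0.1175  0.1377] F [0.1 0.5 0.1]
t 18.19 loc [-0.0757 -0.1182  0.1351] F [-3.4  1.6 11.4]
t 18.44 loc [-0.0756 -0.1183  0.1346] F [-11.7   5.7  30.8]
stop 1.47
```

View pics/side_i.png

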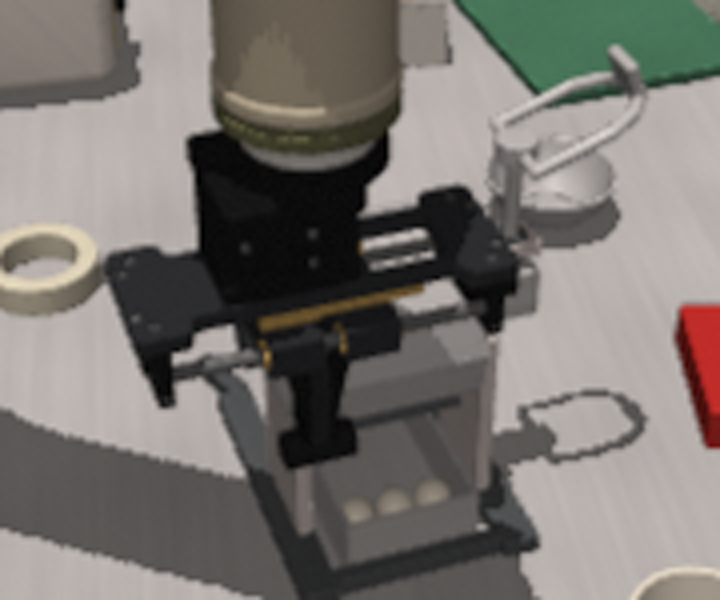

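```bash
python3 - <<'E'
from rig import bot
from ov import *
o=ori(D,(1,0,0)); o2=ori(D,(0,1,0))
bot.move_straight(W(-.076,-.125,.28),o,.4)
bot.move_to(W(.082,0,.28),o2); st(bot)
bot.move_straight(W(.082,0,.228),o2,.2); st(bot)
snap(bot,"j")
E
```

```text
t 20.26 loc [ 0.0813 -0.0006  0.2793] F [ 0.5 -0.7 -0.2]
t 20.67 loc [ 0.0816 -0.0003  0.2284] F [-0.6  0.3  0.9]
```

View pics/side_j.png

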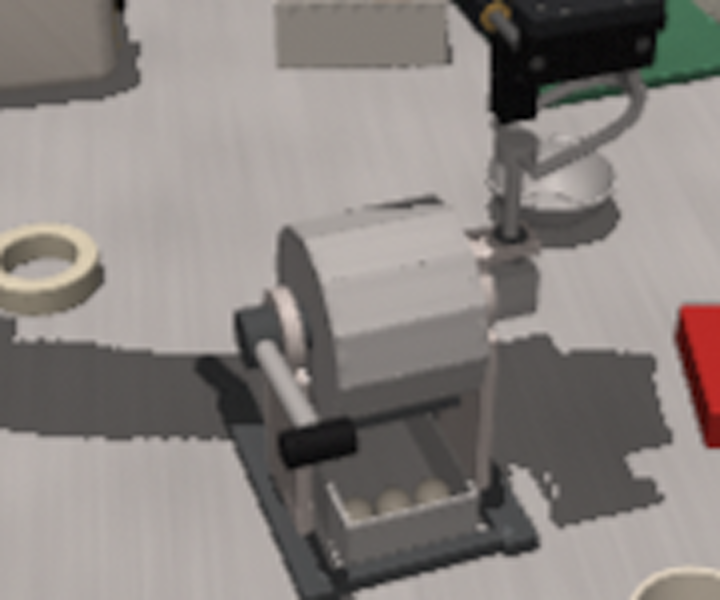

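View pics/top_j.png

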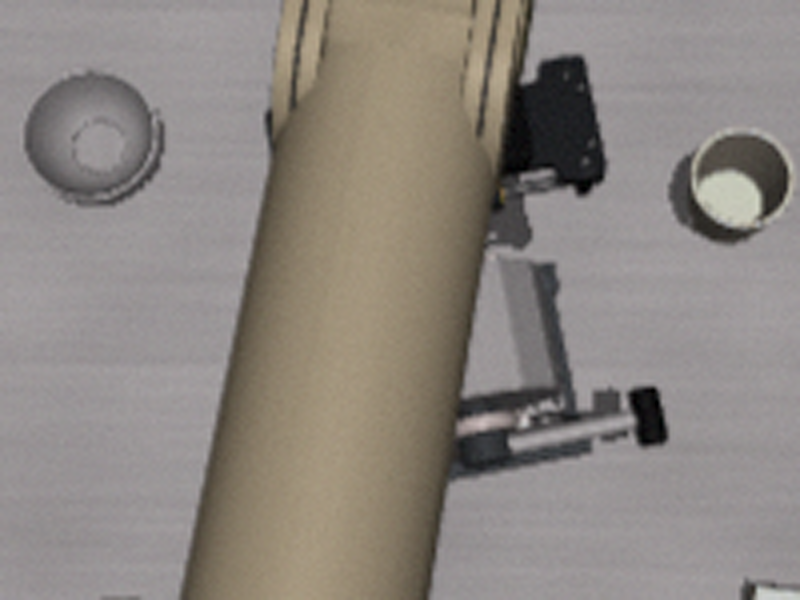

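```bash
python3 - <<'E'
from rig import bot
from ov import *
o2=ori(D,(0,1,0))
zs=[.215,.205,.19,.175,.166,.163,.161,.160,.159,.158,.157,.156,.155]
for z in zs:
    bot.move_straight(W(.082,0,z),o2,.08); st(bot)
    if np.linalg.norm(bot.get_ft_force())>(20 if z<.17 else 40): print("stop");break
snap(bot,"k")
E
```

```text
t 21.07 loc [8.180e-02 1.000e-04 2.148e-01] F [-0.3 -0.1 -0.3]
t 21.35 loc [8.180e-02 1.000e-04 2.048e-01] F [ 1.1 -0.8  0.3]
t 21.68 loc [8.170e-02 1.000e-04 1.897e-01] F [-0.1 -0.5 -0. ]
t 22.02 loc [8.170e-02 1.000e-04 1.748e-01] F [ 0.4 -0.1  0.5]
t 22.27 loc [8.180e-02 1.000e-04 1.658e-01] F [-0.4 -0.2  0.6]
t 22.52 loc [0.0819 0.     0.1629] F [0.1 0.8 0.1]
t 22.77 loc [ 8.210e-02 -1.000e-04  1.618e-01] F [-3.   0.3  7.7]
t 23.02 loc [ 0.0821 -0.      0.1617] F [-5.2  1.  14.2]
t 23.27 loc [ 0.0822 -0.      0.1616] F [-9.3  0.9 20.2]
stop
```

View pics/side_k.png

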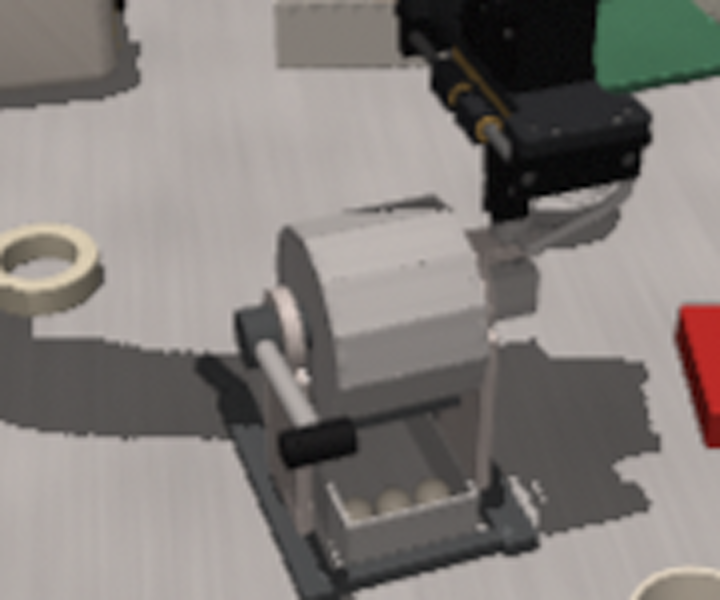

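```bash
python3 - <<'E'
from rig import bot
from ov import *
o2=ori(D,(0,1,0))
def tip(x,z,k,y=0):
    a=np.array([-np.sin(k),0,-np.cos(k)]); p=np.array([x,y,z])+H*a
    return W(*p),ori(a,(0,1,0))
for x,z,k in((.155,.285,0),(.155,.145,0),(.16,.145,.3),(.16,.145,.45),(.16,.115,.45),(.1175,.115,.45),(.16,.115,.3),(.115,.115,.3),(.17,.13,.45)):
    q=bot.solve_ik(*tip(x,z,k));print(x,z,k,None if q is None else np.round(q,2))
bot.move_straight(W(.082,0,.245),o2,.3)
bot.move_straight(W(.155,0,.245),o2,.2)
bot.move_straight(W(.155,0,.215),o2,.2); st(bot)
snap(bot,"l")
E
```

```text
0.155 0.285 0 [-0.34  0.49  0.52  1.18 -0.24  1.52  1.91]
0.155 0.145 0 [-0.34  0.56  0.49  1.39 -0.27  1.26  1.94]
0.16 0.145 0.3 [-0.29  0.82  0.51  1.02 -0.27  1.67  1.91]
0.16 0.145 0.45 [-0.25  0.96  0.51  0.81 -0.28  1.87  1.9 ]
0.16 0.115 0.45 [-0.25  0.98  0.51  0.85 -0.28  1.82  1.9 ]
0.1175 0.115 0.45 [-0.29  0.87  0.51  1.04 -0.24  1.74  1.92]
0.16 0.115 0.3 [-0.29  0.84  0.5   1.05 -0.28  1.62  1.92]
0.115 0.115 0.3 [-0.32  0.74  0.5   1.22 -0.24  1.55  1.93]
0.17 0.13 0.45 [-0.24  1.    0.51  0.78 -0.29  1.87  1.9 ]
t 24.62 loc [0.1537 0.0003 0.2143] F [ 1.  -0.2  0.9]
```

View pics/side_l.png

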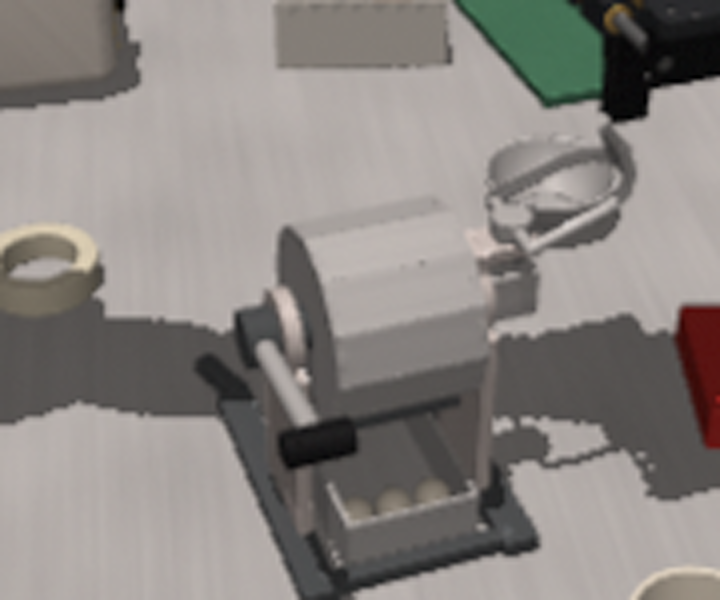

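```bash
python3 - <<'E'
from rig import bot
from ov import *
o2=ori(D,(0,1,0))
for z in(.19,.16,.13,.105):
    bot.move_straight(W(.155,0,z),o2,.12); st(bot)
    if np.linalg.norm(bot.get_ft_force())>15: print("stop");break
snap(bot,"m")
E
```

```text
t 25.08 loc [1.548e-01 1.000e-04 1.903e-01] F [-0.3  0.3  1.3]
t 25.48 loc [0.1549 0.     0.1603] F [ 0.8  0.8 -0. ]
t 25.88 loc [0.155  0.     0.1304] F [ 0.2 -0.7 -0.5]
t 26.24 loc [1.549e-01 1.000e-04 1.051e-01] F [ 0.6 -0.3  1.1]
```

View pics/side_m.png

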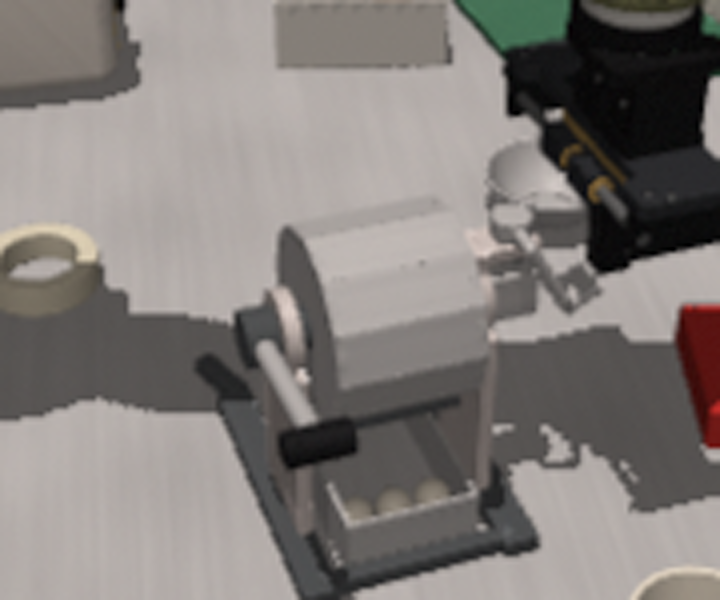

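```bash
cat >> ov.py <<'E'
def tip(x,z,k,y=0):
    a=np.array([-np.sin(k),0,-np.cos(k)]); p=np.array([x,y,z])+H*a
    return W(*p),ori(a,(0,1,0))
E
python3 - <<'E'
from rig import bot
from ov import *
p,o=tip(.172,.15,0);bot.move_straight(p,o,.15)
p,o=tip(.178,.135,.4);bot.move_straight(p,o,.1);st(bot)
p,o=tip(.172,.118,.4);bot.move_straight(p,o,.15);st(bot)
snap(bot,"n")
E
```

```text
t 27.3 loc [ 0.1624 -0.0007  0.0982] F [0.4 0.1 0.3]
t 27.57 loc [0.1558 0.0002 0.0822] F [-0.3  0.2  1. ]
```

View pics/side_n.png

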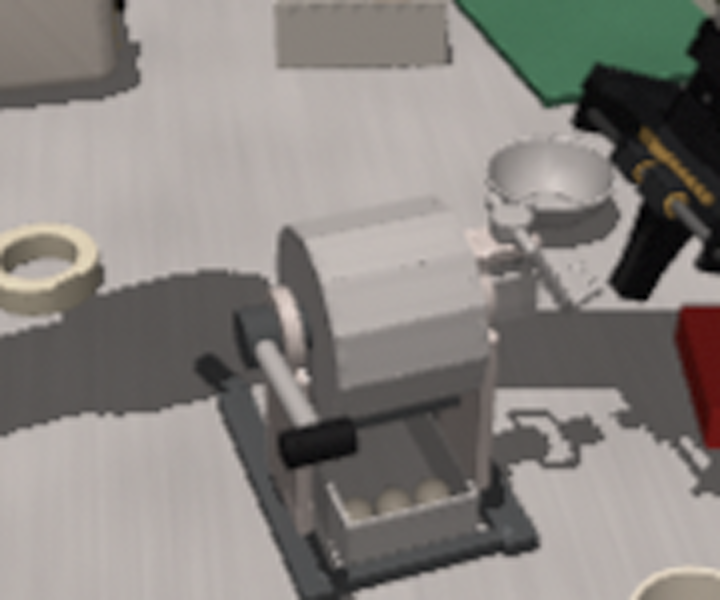

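```bash
python3 - <<'E'
from rig import bot
from ov import *
print((proj(bot.camera_model("side"),W(.172,0,.118))-[230,130])*4)
for x in(.15,.14,.13,.125,.122,.119,.117):
    p,o=tip(x,.115,.4);bot.move_straight(p,o,.1);st(bot)
    if np.linalg.norm(bot.get_ft_force())>8: print("stop");break
snap(bot,"p")
E
```

```text
[623.77443164 295.86165219]
t 28.04 loc [0.1348 0.0002 0.0791] F [-1.2  0.7 -0. ]
t 28.29 loc [0.1252 0.0004 0.0779] F [ 2.8 -0.1 -5.5]
t 28.54 loc [0.1159 0.0004 0.0776] F [ 8.  -0.2 -8. ]
stop
```

View pics/side_p.png

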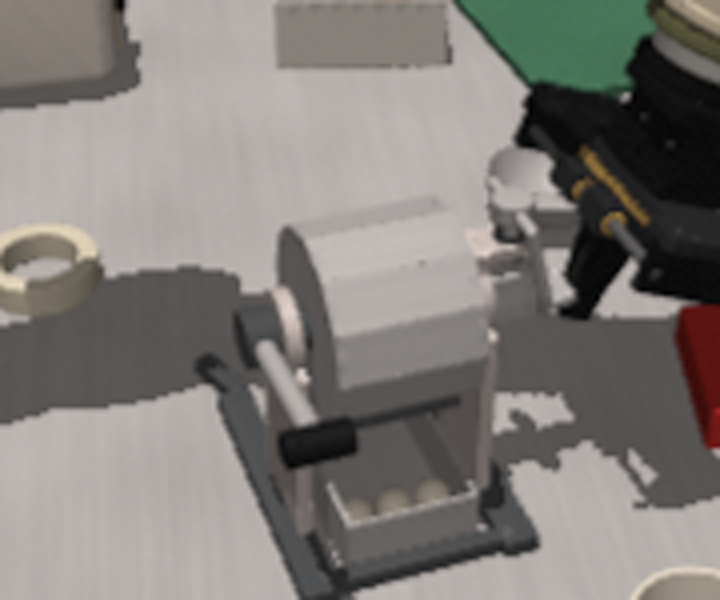

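```bash
python3 - <<'E'
from rig import bot
from ov import *
p,o=tip(.175,.115,.4);bot.move_straight(p,o,.15);st(bot)
p,o=tip(.20,.16,.2);bot.move_straight(p,o,.2);st(bot)
snap(bot,"q",sb=(330,160,80,60),tb=(290,130,60,45))
for n in("side","top"):
    im=cv2.imread(f"pics/{n}_q.png");cv2.imwrite(f"pics/{n}_q.png",cv2.resize(im,(640,480),interpolation=cv2.INTER_CUBIC))
E
```

```text
t 29.09 loc [ 0.1592 -0.0005  0.0778] F [-0.4 -0.6 -0.2]
t 29.51 loc [ 0.1916 -0.0003  0.1232] F [ 0.4 -0.4 -1. ]
```

View pics/side_q.png

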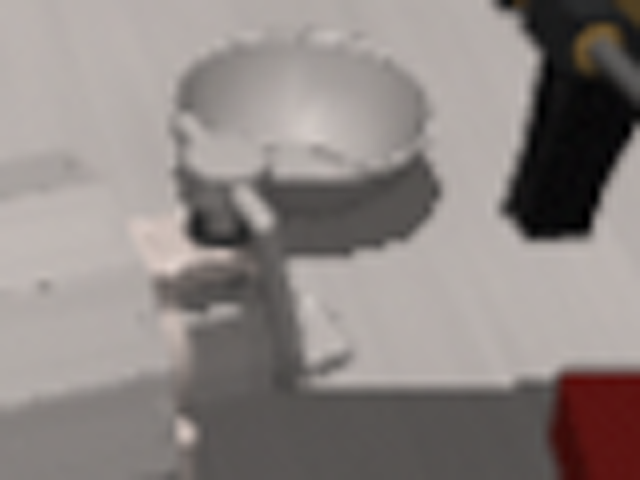

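View pics/top_q.png

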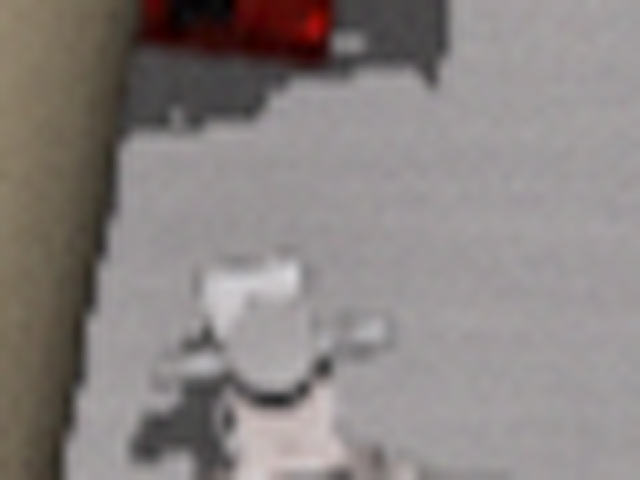

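```bash
python3 - <<'E'
from rig import bot
from ov import *
o2=ori(D,(0,1,0))
p,o=tip(.17,.29,0);bot.move_to(p,o)
bot.move_straight(W(.082,0,.245),o2,.25)
for z in[.19,.175,.166,.163,.161,.160,.159,.158]:
    bot.move_straight(W(.082,0,z),o2,.12); st(bot)
    if np.linalg.norm(bot.get_ft_force())>(18 if z<.17 else 40): print("stop");break
bot.move_straight(W(.082,0,.25),o2,.3)
snap(bot,"r",sb=(330,160,80,60),tb=(290,130,60,45))
for n in("side","top"):
    im=cv2.imread(f"pics/{n}_r.png");cv2.imwrite(f"pics/{n}_r.png",cv2.resize(im,(640,480),interpolation=cv2.INTER_CUBIC))
for sg in(1,-1):
  for k in(.9,1.0,1.15):
    for j in(1,-1):
      for x in(.16,.117):
        a=np.array([0,sg*np.sin(k),-np.cos(k)]);q=bot.solve_ik(W(*(np.array([x,-.004*sg,.113])+H*a)),ori(a,(0,j*np.cos(k),j*sg*np.sin(k))))
        print(sg,k,j,x,None if q is None else np.round(q,2))
E
```

```text
t 31.32 loc [ 8.240e-02 -1.000e-04  1.901e-01] F [ 0.5  0.6 -0. ]
t 31.59 loc [8.200e-02 1.000e-04 1.752e-01] F [ 0.7 -0.2  0.6]
t 31.84 loc [ 0.082  -0.      0.1664] F [ 0.4 -0.2 -0.4]
t 32.09 loc [ 8.220e-02 -1.000e-04  1.633e-01] F [ 0.5 -0.2  0.8]
t 32.34 loc [ 8.230e-02 -1.000e-04  1.618e-01] F [-1.3 -0.3  6.1]
t 32.59 loc [ 8.230e-02 -1.000e-04  1.617e-01] F [-3.9  0.2 13.5]
t 32.84 loc [ 8.240e-02 -1.000e-04  1.616e-01] F [-8.3  1.4 19.6]
stop
1 0.9 1 0.16 [ 0.15  0.96  0.38  1.06 -0.99  1.8   2.33]
1 0.9 1 0.117 [ 0.15  0.89  0.39  1.2  -0.96  1.78  2.41]
1 0.9 -1 0.16 [-0.02  1.06  0.74  1.07 -1.25  1.93 -0.72]
1 0.9 -1 0.117 [-0.03  0.99  0.74  1.21 -1.19  1.91 -0.64]
1 1.0 1 0.16 [ 0.19  1.02  0.35  1.02 -1.05  1.86  2.33]
1 1.0 1 0.117 [ 0.19  0.94  0.37  1.16 -1.02  1.84  2.41]
1 1.0 -1 0.16 [ 0.1   1.06  0.54  1.02 -1.18  1.93 -0.76]
1 1.0 -1 0.117 [ 0.1   0.98  0.54  1.17 -1.12  1.91 -0.68]
1 1.15 1 0.16 [ 0.24  1.1   0.32  0.95 -1.14  1.95  2.33]
1 1.15 1 0.117 [ 0.24  1.03  0.34  1.1  -1.1   1.94  2.42]
1 1.15 -1 0.16 [ 0.23  1.11  0.34  0.95 -1.16  1.96 -0.81]
1 1.15 -1 0.117 [ 0.14  1.07  0.54  1.11 -1.23  2.02 -0.68]
-1 0.9 1 0.16 [-0.83  0.74  0.59  1.54  0.55  1.16  1.15]
-1 0.9 1 0.117 [-0.86  0.66  0.57  1.67  0.61  1.15  1.08]
-1 0.9 -1 0.16 [-1.13  1.04  1.15  1.56 -0.01  1.04 -1.62]
-1 0.9 -1 0.117 [-1.2   0.98  1.15  1.69  0.05  1.   -1.67]
-1 1.0 1 0.16 [-0.85  0.79  0.58  1.54  0.63  1.2   1.07]
-1 1.0 1 0.117 [-0.88  0.71  0.56  1.67  0.68  1.19  1.  ]
-1 1.0 -1 0.16 [-1.15  1.1   1.15  1.56  0.05  1.04 -1.69]
-1 1.0 -1 0.117 [-1.23  1.04  1.15  1.68  0.1   1.   -1.74]
-1 1.15 1 0.16 [-0.88  0.87  0.57  1.53  0.72  1.26  0.97]
-1 1.15 1 0.117 [-0.91  0.79  0.55  1.66  0.76  1.25  0.9 ]
-1 1.15 -1 0.16 [-1.18  1.2   1.15  1.55  0.13  1.07 -1.8 ]
-1 1.15 -1 0.117 [-1.26  1.15  1.15  1.67  0.16  1.03 -1.84]
```

View pics/side_r.png

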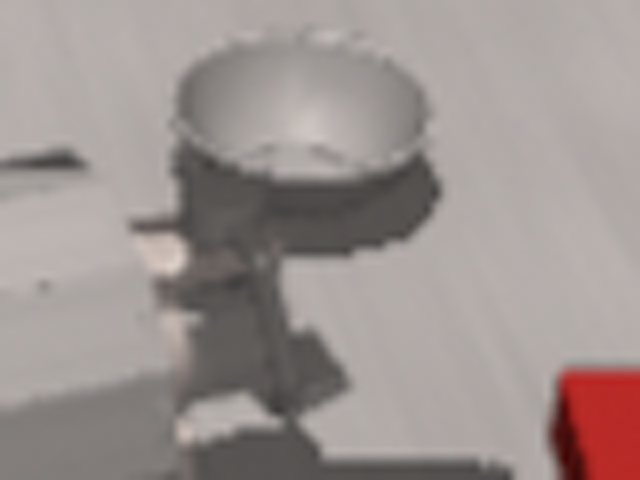

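```bash
python3 - <<'E'
from rig import bot
from ov import *
cm=bot.camera_model("side");f=np.load("side_r.npz")
im=cv2.resize(f['p'][160:220,330:410,::-1],None,fx=8,fy=8,interpolation=cv2.INTER_CUBIC)
im=np.clip(im.astype(float)*1.6,0,255).astype(np.uint8)
for r,c in((0,(0,255,0)),(.2,(255,255,0)),(.4,(0,0,255))):
    hz=.194
    pt=lambda l,t,y:[.084+l*np.sin(r)+t*np.cos(r),y,hz-l*np.cos(r)+t*np.sin(r)]
    L=np.array([pt(0,0,-.028),pt(.055,0,-.028),pt(.076,0,-.014),pt(.076,.024,-.014),pt(.076,.024,.014),pt(.076,0,.014)])
    q=((proj(cm,W(0,0,0)*0+fr(P,L))-[330,160]+.5)*8).round().astype(int);cv2.polylines(im,[q],False,c,1)
cv2.imwrite("pics/rr.png",im)
E
```

```text
(no output)
```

View pics/rr.png

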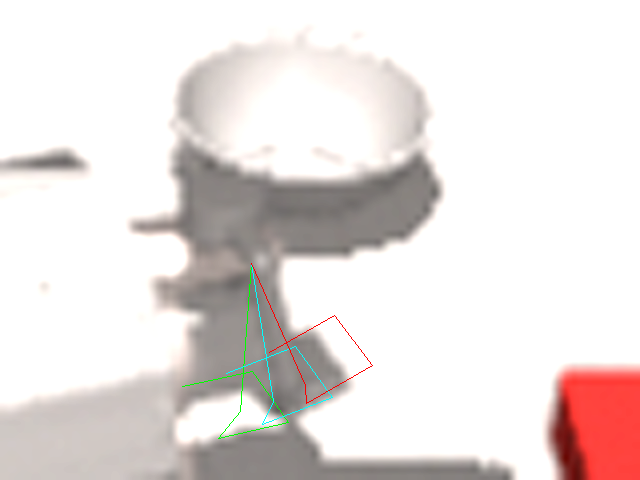

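```bash
cat >> ov.py <<'E'
def tipy(x,y,z,k=1.0):
    a=np.array([0,-np.sin(k),-np.cos(k)]);return W(*(np.array([x,y,z])+H*a)),ori(a,(0,np.cos(k),-np.sin(k)))
E
python3 - <<'E'
from rig import bot
from ov import *
for x,z in((.17,.28),(.165,.112),(.1175,.112)):
    q=bot.solve_ik(*tipy(x,-.004,z));print(None if q is None else np.round(q,2))
p,o=tip(.165,.29,0);bot.move_straight(p,o,.3)
p,o=tipy(.17,-.004,.28);bot.move_to(p,o);st(bot)
snap(bot,"s",sb=(300,80,200,150),tb=(205,80,200,150))
E
```

```text
[-0.84  0.61  0.61  1.42  0.67  1.39  1.28]
[-0.84  0.8   0.59  1.53  0.62  1.19  1.08]
[-0.87  0.71  0.57  1.67  0.68  1.17  1.01]
t 34.64 loc [ 0.1687 -0.0393  0.259 ] F [ 0.8 -0.3  0.9]
```

View pics/side_s.png

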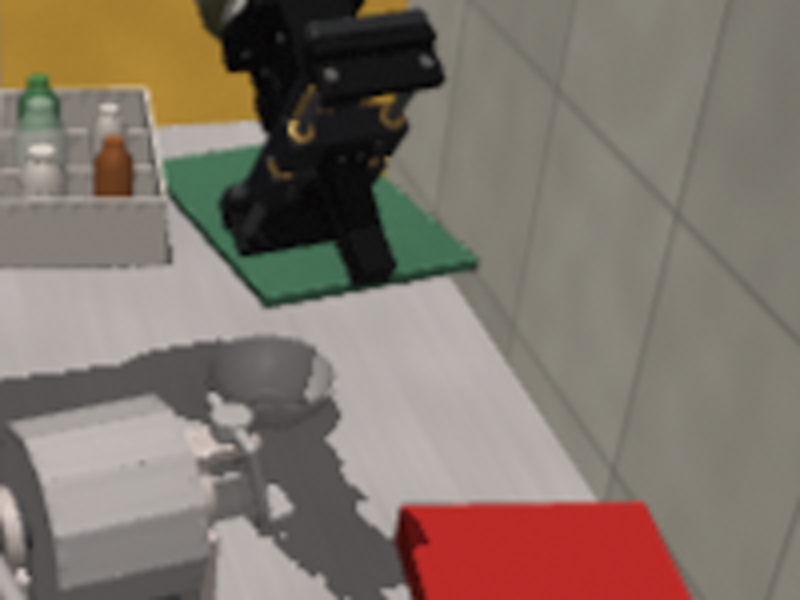

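View pics/top_s.png

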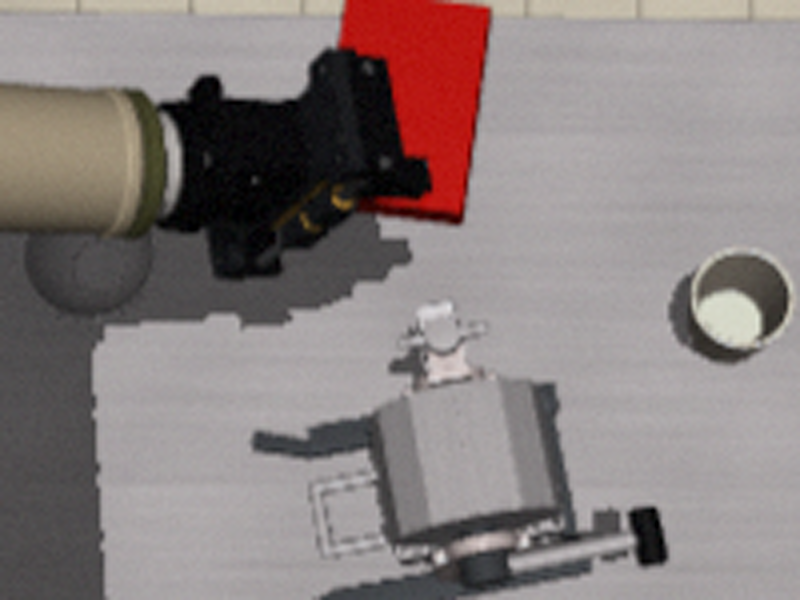

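```bash
python3 - <<'E'
from rig import bot
from ov import *
p,o=tipy(.165,-.004,.112);bot.move_straight(p,o,.2);st(bot)
p,o=tipy(.145,-.004,.112);bot.move_straight(p,o,.15);st(bot)
snap(bot,"u",sb=(300,120,160,120),tb=(250,110,120,90))
E
```

```text
t 35.73 loc [ 0.1656 -0.038   0.0918] F [-0.9  0.3  1.7]
t 36.02 loc [ 0.1453 -0.0375  0.0915] F [ 0.9 -0.4  0.6]
```

View pics/side_u.png

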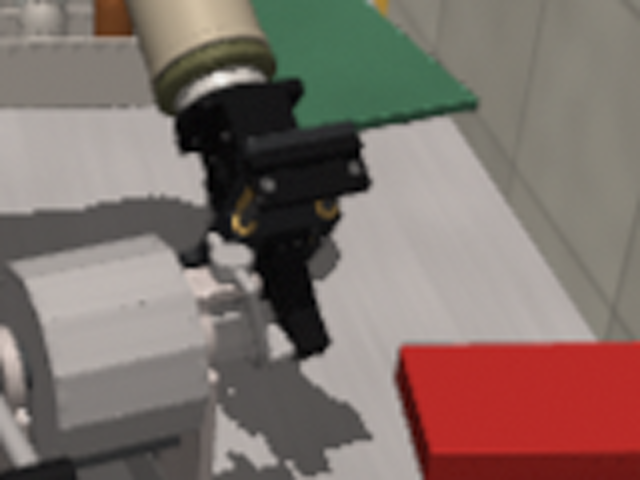

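View pics/top_u.png

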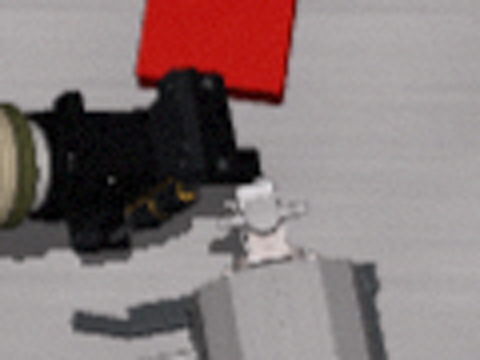

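```bash
python3 - <<'E'
from rig import bot
from ov import *
for x in(.135,.13,.125,.121,.118):
    p,o=tipy(x,-.004,.112);bot.move_straight(p,o,.1);st(bot)
    if np.linalg.norm(bot.get_ft_force())>6: print("stop");break
snap(bot,"v",sb=(300,120,160,120),tb=(250,110,120,90))
E
```

```text
t 36.37 loc [ 0.1352 -0.0376  0.0906] F [-0.2  0.4 -0.5]
t 36.62 loc [ 0.13   -0.0377  0.0904] F [ 0.9  0.6 -0.8]
t 36.87 loc [ 0.1247 -0.0377  0.0904] F [-0.  -0.4  0.2]
t 37.12 loc [ 0.121  -0.0376  0.0905] F [ 0.7 -0.6  0.3]
t 37.37 loc [ 0.1202 -0.0371  0.0905] F [10.9 -1.5 -5.1]
stop
```

View pics/side_v.png

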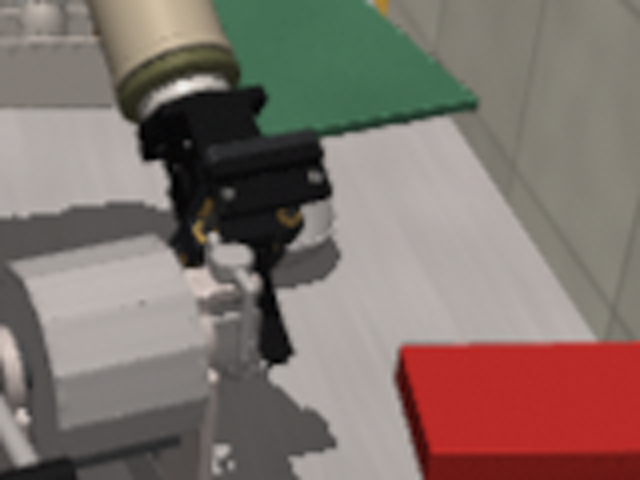

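```bash
python3 - <<'E'
from rig import bot
from ov import *
p,o=tipy(.165,-.004,.112);bot.move_straight(p,o,.15)
p,o=tipy(.19,.05,.28);bot.move_straight(p,o,.3);st(bot)
snap(bot,"w",sb=(330,160,80,60),tb=(290,130,60,45))
for n in("side","top"):
    im=cv2.imread(f"pics/{n}_w.png");cv2.imwrite(f"pics/{n}_w.png",cv2.resize(im,(640,480),interpolation=cv2.INTER_CUBIC))
t=np.load("top_w.npz")['d'];print([world(bot.camera_model("top"),t,u,v)[2].round(4) for u,v in proj(bot.camera_model("top"),np.array([W(.084,0,.2),W(.080,0,.2),W(.084,.004,.2),W(.088,0,.2)]))])
E
```

```text
t 38.67 loc [0.1891 0.0163 0.2578] F [-0.1 -0.3 -1.3]
[np.float64(0.2016), np.float64(0.2028), np.float64(0.2027), np.float64(0.196)]
```

View pics/side_w.png

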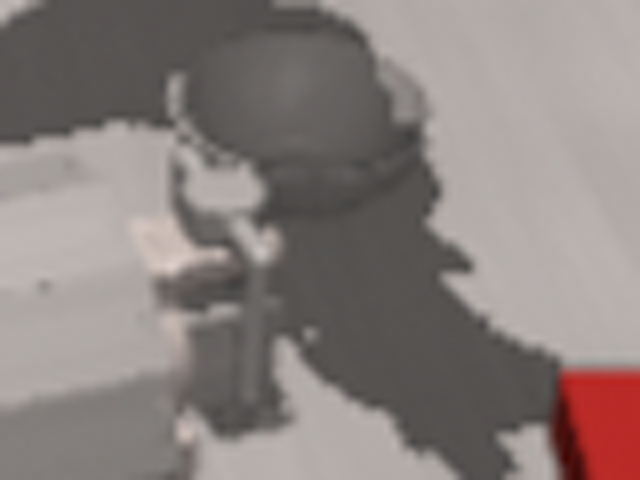

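View pics/top_w.png

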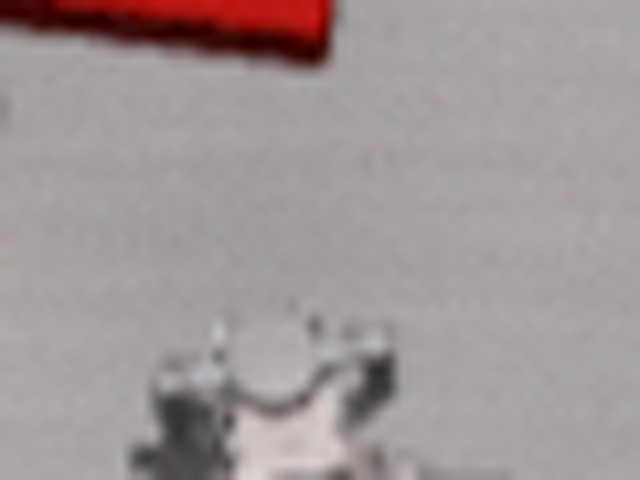

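```bash
python3 - <<'E'
from rig import bot
from ov import *
o2=ori(D,(0,1,0))
p,o=tip(.13,.32,0);bot.move_to(p,o)
bot.move_straight(W(.080,0,.23),o2,.25)
for z in[.175,.168,.165,.163,.161,.160,.159]:
    bot.move_straight(W(.080,0,z),o2,.15); st(bot)
    if np.linalg.norm(bot.get_ft_force())>16: print("stop");break
bot.move_straight(W(.080,0,.25),o2,.25)
bot.move_to(W(.0,.28,.28),ori(D,(1,0,0)));st(bot)
snap(bot,"x")
for n in("side",):
    f=np.load("side_x.npz")['p'];crop(f,280,150,100,110,6,"pics/x2.png")
f=np.load("top_x.npz");cm=bot.camera_model("top")
print([world(cm,f['d'],u,v)[2].round(4) for u,v in proj(cm,np.array([W(.084,0,.2),W(.080,0,.2),W(.084,.004,.2),W(.084,-.004,.2)]))])
E
```

```text
t 40.54 loc [0.0807 0.0002 0.1755] F [0.4 0.6 0.2]
t 40.79 loc [ 8.020e-02 -1.000e-04  1.682e-01] F [-0.2  0.3 -0. ]
t 41.04 loc [0.08  0.    0.165] F [0.3 0.9 0.2]
t 41.29 loc [0.0799 0.     0.1629] F [-0.7  0.5  0.2]
t 41.54 loc [ 8.030e-02 -1.000e-04  1.618e-01] F [-1.3 -0.   5.3]
t 41.79 loc [ 8.030e-02 -1.000e-04  1.617e-01] F [-5.6  1.  12.7]
t 42.04 loc [ 8.040e-02 -1.000e-04  1.616e-01] F [-8.7  1.7 20.7]
stop
t 44.46 loc [1.000e-04 2.796e-01 2.798e-01] F [ 0.2  0.3 -0.2]
[np.float64(0.1989), np.float64(0.1997), np.float64(0.2008), np.float64(0.1978)]
```

View pics/x2.png

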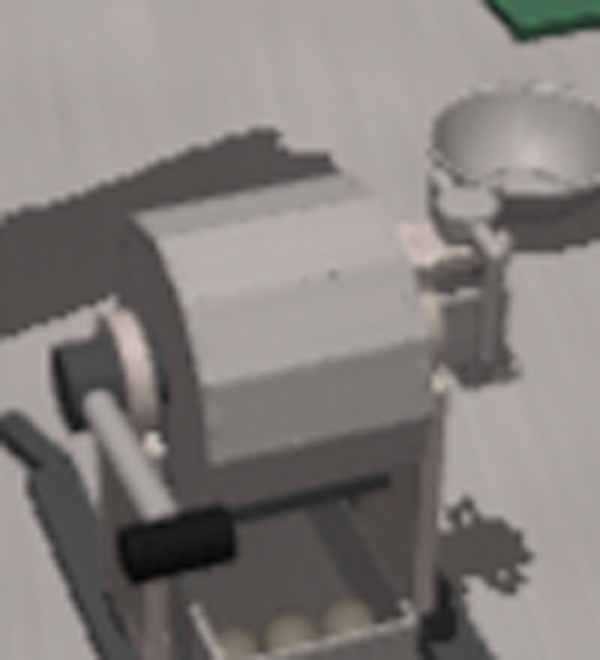

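View pics/top_x.png

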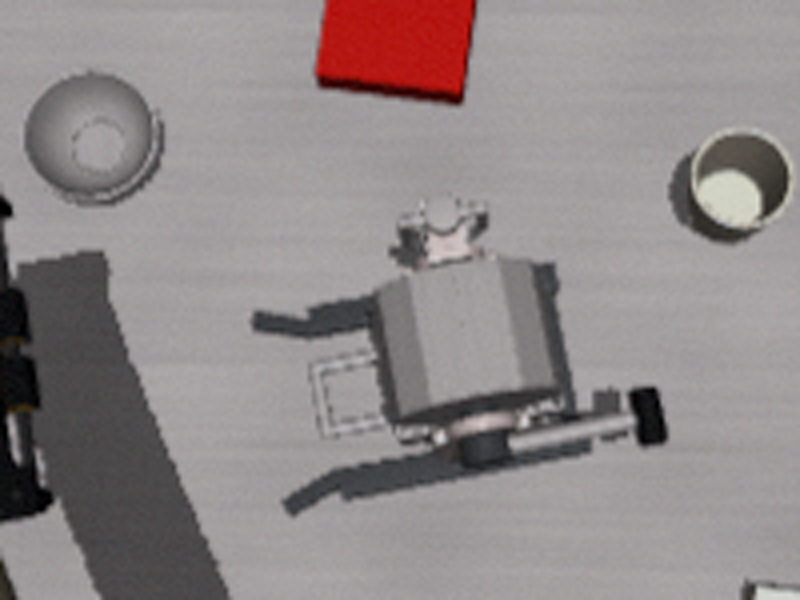

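```bash
python3 - <<'E'
from rig import bot
from ov import *
cm=bot.camera_model("top")
print((proj(cm,np.array([W(-.025,.115,.036),W(.025,.115,.036)]))-[205,110])*4)
bot.sign_off();print(bot.get_time_s())
E
```

```text
[[324.05854887 429.79267516]
 [313.0365119  366.87988197]]
the job is handed in; nothing more can be done
the job is handed in; nothing more can be done
```

The job is handed in at about 44.5 s of the 69 s allowed; there was no verdict. All four steps are done: the tray is home under the drum, the drum is turned port down, the pin is fully down and the ring is closed.

**Last checks**
- **Tray:** it sits against the stop bar. In the final picture the handle is where the home position predicts, within about 2 mm.
- **Balls:** all three are visible in the tray.
- **Drum:** the T-bar was pressed against its stop at about 3.14 rad and stayed there.
- **Pin:** the head met its hard stop at about 201 mm. The camera depth agrees (198–201 mm).
- **Ring:** it hangs upright round the shaft. I judged this by eye from both views and did not calculate a final angle.
- **Bystanders:** the ones in view look unmoved. The robot ended well clear of everything.

**What went wrong or disagreed**
- **Finger length:** the fingers end about 40 mm short of the reported TCP. My first tray push passed over the tray without touching it, and I corrected for the difference after that.
- **Ring closing:** my first push at the ring with a tilted tool stopped near 0.27 rad and lifted the pin about 10 mm. I pushed the pin back down, closed the ring from the side, then pressed the pin to its stop once more.

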